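# Dust off capped sample jars on the screw slide

### The arm

A 6-joint arm with a two-finger parallel gripper is mounted at the origin on the work surface. World frame = base frame: x ahead of the robot, y to its left, z up, the work surface at z = 0. Lengths are in m, angles in rad, forces in N, time in s.
With the tool pointing down it reaches from about 0.25 to 0.775 m from the base axis. Payload 4 kg.
Tool frame: the origin (TCP) lies between the finger pads; the fingertips stand 14 mm ahead of it and the grasp point (between the pads) lies 5 mm behind it (tip_extent is the distance from the TCP to the fingertips, in m); z points along the fingers, y is the line along which they close (so a half turn about z gives the same grasp; the last joint's range is limited). The gripper opens to 94 mm and grips with 3 to 60 N. Pads are 16 mm wide; open, the fingers measure 119 mm over their backs; the gripper's body (75 mm by 177 mm) begins 78 mm behind the grasp point.
Start: joints at [1.236, 0.087, 1.371, -0, 1.684, -0.103], TCP at [0.126, 0.535, 0.22] pointing down, gripper open.
Joint ranges: [-3.1, 3.1], [-0.76, 2.03], [0.27, 2.55], [-1.08, 4.22], [0.17, 2.65], [-2.57, 2.57]. Speed limits (rad/s): [2.79, 2.79, 3.14, 3.14, 3.14, 3.14].

### API

Orientations are given as a 3x3 rotation matrix whose columns are the frame's x, y, z axes.
In Python, from cell import * gives the robot as it stands.
- The arm moves only by the tool play_rows, never from a script. Its argument "series" is a list of rows, each an object of numbers: "tx", "ty", "tz": the shift along the tool's x, y, z in m; "roll": the turn about the tool's z in degrees. A call has 1 to 5 rows; each row is the pose to reach, as a shift and turn from the pose commanded when the call began, along the tool's axes at that moment; what a row does not reach only later rows make up. A row lasts 1/10 s, in which the tool goes at most 50 mm and 8.59 degrees, less where a joint would pass 70% of its speed; a pose out of reach is approached as far as the arm can. A call with a gripper value outside its range is refused whole. "hand" is the opening, from 0 (shut) to 1 (fully open), set as the call begins (left out, the last holds). The fingers move at their own pace and stop on an object; "force" is the grip in N (left out, the last holds). Time passes only in rows, so rows that repeat a pose let the fingers close. It gives the time, the measured TCP pose, the force, the opening and the grip force at its end, in the units of the state.
- observe(): the state, without advancing time (a new reading comes with each control period).
- camera(name): name is "scene" or "top"; returns (picture, depth): 420x560x3 uint8, red, green, blue; 420x560 float32, m along the optical axis (not along the pixel's ray), 0 where there is no reading.
- get_calibration(name): a dict with "mtx" (3x3 intrinsics, pixels), "world_from_camera" (4x4, takes a point from camera to world coordinates). Camera axes: x right, y up, looking along -z (the intrinsics and any distortion apply to the point x, -y, -z); pixel columns grow to the right and rows downward; lengths in m; the calibration is good to about 2 mm. A picture is of the moment at which its call begins. get_calibration takes no time and is no camera call.
- finish_job(): hands the job in; it is judged then, once.
The state is a dict: "time": time; "joint_pos": joint angles; "qd": joint speeds; "joint_efforts": joint torques, N m; "tool_pos": TCP position; "ee_rot": TCP orientation; "contact_force": force on the tool from outside, world axes, zero at the start; "wrist_torque": the same for the moment, N m; "width": opening from 0.0 (shut) to 1.0 (fully open); "grasp_force": force on a finger pad.
Only numpy, scipy, OpenCV 4.12 (cv2) and the standard library are available. Lean on these libraries where they do the work, as an engineer would, in place of code of your own. Each camera call takes 0.05 s, during which the arm holds its last target. There are 200 camera calls.

### The job

Stand every small amber sample jar upright in a pocket of the screw slide's tray, crank the handwheel until the tray's pointer is on the dusting mark (the heavy mark under the nozzle bar), and only there press the white cap of the gas canister fully down and let it spring back up. Then crank the tray back to the loading mark (the heavy mark at the robot's end of the scale) and stand all the jars upright in the low white tray on the bench, with the pointer left on the loading mark. Do not knock over the tall clear bottle standing on the left.

Things in the scene. Friction and masses are not known exactly. Their poses are not given: they have to be found in the camera images.
- station: the dusting station, fixed; its place and heading vary. Origin: centre of its base plate's underside, on the bench; x points away from the robot along the slide, y left, z up. Base plate 250 x 215 x 12 mm, with lobes under gear box and canister. A tray slides along x in its middle. A dark gear box (56 x 56, 76 high) at (-30, -165) mm carries the handwheel.
- tray_floor (a point): centre of the sliding tray's floor, on its top face (30 mm above the bench), axes as the station. Three pockets in a row along y, centred at y = -57, 0 and +57 mm from here; each 54 x 54 mm, with walls 3 mm thick standing 10 mm above the floor; tray 60 x 176 mm outside.
- pointer (a point): tip of the tray's pointer, a small black tongue over the white scale at the tray's left (+y) side, 100 mm from the tray's middle and 36 mm above the bench; it moves with the tray. Axes as the station.
- load_mark (a point): the loading mark: the heavy black line, across the whole white scale strip (14 mm wide, 36 mm high, 150 long, fixed beside the tray), nearest the robot. The pointer is on it when their x in the station's frame agree. Here the tray lies 85 mm short of the nozzle bar and clear of it.
- dust_mark (a point): the dusting mark: the other heavy line, 85 mm farther along +x (fine lines 5 mm apart). Here the pockets are right under the nozzle bar: a level bar 16 mm wide along y at station x = +40 mm, z = 90 to 102 (nozzle tips down to 83), from y = -113 to +85, on one post at its -y end.
- wheel_axis (a point): the handwheel's axis (vertical) at the wheel's top face, 92 mm above the bench; the wheel is a level dark steel disc of 110 mm diameter, 12 mm thick.
- crank_knob (a point): grip point of the crank knob, on its axis, 120 mm above the bench: an upright black cylinder 18 mm across, from z = 94 to 136 mm, 45 mm from the wheel's axis. It spins freely on its pin, so it can be held fast while led round the circle, tool heading unchanged.
- wheel (a joint): handwheel angle, rad, growing clockwise seen from above (0 to 25.1). Clockwise moves the tray to +x, 25 mm a turn; pointer on the loading mark at 2.51, on the dusting mark at 23.88. It turns with about 2 N at the knob and stays where it is left.
- cap_top (a point): centre of the top of the gas canister's white sprung nozzle cap (28 mm across), 182 mm above the bench; it moves with the cap. The canister (56 mm across, neck top 157 mm up) is fixed to the station at (50, 150) mm in its frame.
- cap (a joint): travel of the cap, m: 0 up, 0.007 fully down (about 8 N); it springs back by itself. Counts as pressed beyond 0.0045.
- jar1: a small amber jar with a white screw cap, squat cylinder 44 mm across and 48 mm high, 150 g; origin at the centre of its underside, z up. Two or three such jars are there; an absent one reads None. They start standing on the bench.
- jar2: a small amber jar with a white screw cap, squat cylinder 44 mm across and 48 mm high, 150 g; origin at the centre of its underside, z up. Two or three such jars are there; an absent one reads None. They start standing on the bench.
- jar3: a small amber jar with a white screw cap, squat cylinder 44 mm across and 48 mm high, 150 g; origin at the centre of its underside, z up. Two or three such jars are there; an absent one reads None. They start standing on the bench.
- out_tray: the low white tray on the bench, fixed: 206 x 80 mm outside, walls 4 mm thick and 12 mm high, floor top 4 mm above the bench; origin at the centre of its underside, x along its length. It has room for three jars side by side along x.
- bottle_a: a tall clear bottle with a white cap, 62 mm across, 200 mm high, standing alone on the left of the bench, between the robot and the canister; origin at the centre of its underside. Leave it standing.
Not all that is in view belongs to the job. Leave any blue or brown look-alike of the jar1 alone.

How it is judged:
On the way, in this order (a step that is already met when the one before it is completed fails the run):
1. every jar stands upright in a pocket of the sliding tray (x of jar1 in the frame of tray_floor between -0.009 and 0.009 m and y of jar1 in the frame of tray_floor between -0.09 and 0.09 m and z of jar1 in the frame of tray_floor between -0.004 and 0.005 m and angle between each of jar1, jar2, jar3's own z axis and vertical below 0.15 rad and x of jar2 in the frame of tray_floor between -0.009 and 0.009 m and y of jar2 in the frame of tray_floor between -0.09 and 0.09 m and z of jar2 in the frame of tray_floor between -0.004 and 0.005 m and x of jar3 in the frame of tray_floor between -0.009 and 0.009 m and y of jar3 in the frame of tray_floor between -0.09 and 0.09 m and z of jar3 in the frame of tray_floor between -0.004 and 0.005 m), for 0.3 s.
2. with all jars in it, the tray has been cranked to the dusting mark (within 3 mm) (all of step 1 and x of pointer in the frame of dust_mark between -0.003 and 0.003 m), for 0.3 s.
3. the canister's cap is pressed down (over 4.5 mm) with the loaded tray at the dusting mark (all of step 1 and value of joint cap above 0.0045 m and x of pointer in the frame of dust_mark between -0.004 and 0.004 m), for 0.1 s.
4. the cap has sprung back up (value of joint cap below 0.001 m), for 0.1 s.
5. the tray has been cranked back to the loading mark (within 3 mm) (x of pointer in the frame of load_mark between -0.003 and 0.003 m), for 0.3 s.
At the end, for the whole second after the job is handed in: All jars present stand upright (within 0.15 rad) and at rest on the floor of the low white tray, the pointer is within 4 mm of the loading mark, and the cap is up (x of pointer in the frame of load_mark between -0.004 and 0.004 m and value of joint cap below 0.001 m and x of jar1 in the frame of out_tray between -0.095 and 0.095 m and y of jar1 in the frame of out_tray between -0.034 and 0.034 m and z of jar1 in the frame of out_tray between 0 and 0.009 m and angle between each of jar1, jar2, jar3's own z axis and vertical below 0.15 rad and linear speed of each of jar1, jar2, jar3 below 0.02 m/s and x of jar2 in the frame of out_tray between -0.095 and 0.095 m and y of jar2 in the frame of out_tray between -0.034 and 0.034 m and z of jar2 in the frame of out_tray between 0 and 0.009 m and x of jar3 in the frame of out_tray between -0.095 and 0.095 m and y of jar3 in the frame of out_tray between -0.034 and 0.034 m and z of jar3 in the frame of out_tray between 0 and 0.009 m); the robot touches nothing.
It fails at once if the canister's cap is pressed (over 3 mm) while the pointer is more than 5 mm off the dusting mark (value of joint cap above 0.003 m and not (x of pointer in the frame of dust_mark between -0.005 and 0.005 m)).
It fails at once if the tall clear bottle on the left is knocked over (angle between bottle_a's own z axis and vertical above 0.5 rad).
Of jar1, jar2, jar3 only 2 to 3 are there at a start; the rules pass over those that are not, and their reading is None.
At some moment in a run one of jar1, jar2, jar3 may be knocked a few centimetres aside while the robot is not near it.
It also fails if it takes over 210 s, if anything falls off the work surface, if the arm or the gripper's body presses on something with over 40 N, if the wrist force passes 120 N, or if a joint passes its speed limit or range.

## Working session

There is one attempt and no reset: what is moved stays moved. The work goes in short steps, Python scripts to look and compute and a tool call to move; the robot and the scene stay as the last step left them, time stands still between calls to the robot, and variables do not carry over. Pictures are saved under pics/ and viewed, at most 14 in all, crops included, and the job is handed in when it is done.

Besides the shell and the picture viewer there is one more tool, called after ">>>" as name(argument=value, ...) on one line, values as JSON. play_rows: Moves the arm, as the interface text tells. Its arguments: {"type":"object","properties":{"series":{"type":"array","items":{"type":"object","properties":{"tx":{"type":"number"},"ty":{"type":"number"},"tz":{"type":"number"},"roll":{"type":"number"}}}},"hand":{"type":"number"},"force":{"type":"number"}},"required":["series"]}

```bash
mkdir -p pics; ls; python3 - <<'E'
from cell import *
import cv2,numpy as np
s=observe();print(s)
for n in("scene","top"):
    p,d=camera(n);c=get_calibration(n);print(n,c);cv2.imwrite(f"pics/{n}0.png",p[:,:,::-1]);np.savez(f"{n}0.npz",p=p,d=d)
E
```

```text
pics
{'time': 0.0, 'joint_pos': array([ 1.23588735e+00,  8.79325196e-02,  1.37221449e+00, -1.46211081e-05,
        1.68358439e+00, -1.03111009e-01]), 'qd': array([-6.54358546e-04, -3.09271051e-05,  1.49799616e-03, -7.75746266e-04,
        6.52384166e-04, -8.04350986e-04]), 'joint_efforts': array([-1.70224961e-03, -3.40172982e+01, -3.02425504e+01,  7.16380868e-02,
        3.28453572e-02, -1.47696855e-04]), 'tool_pos': array([0.12619901, 0.53480839, 0.2183366 ]), 'ee_rot': array([[-9.73254481e-01,  2.29728623e-01, -6.89250190e-04],
       [ 2.29729565e-01,  9.73252397e-01, -2.02469677e-03],
       [ 2.05683596e-04, -2.12888635e-03, -9.99997713e-01]]), 'contact_force': array([ 0.61532245, -0.05445297,  0.42079055]), 'wrist_torque': array([-0.0387486 ,  0.04995579, -0.01745358]), 'grasp_force': 0.0, 'width': 1.0001526111869175}
scene {'mtx': array([[407.86668409,   0.        , 277.15973776],
       [  0.        , 407.86668409, 211.13779408],
       [  0.        ,   0.        ,   1.        ]]), 'world_from_camera': array([[-0.59801478, -0.69833807,  0.39332207,  0.91443589],
       [ 0.80146954, -0.51798819,  0.29888929,  0.28531051],
       [-0.00498958,  0.49397588,  0.86946129,  0.90764238],
       [ 0.        ,  0.        ,  0.        ,  1.        ]])}
top {'mtx': array([[383.94763549,   0.        , 277.35497613],
       [  0.        , 383.94763549, 207.58486536],
       [  0.        ,   0.        ,   1.        ]]), 'world_from_camera': array([[ 0.02900226,  0.99472448, -0.09839751,  0.45127131],
       [-0.99889929,  0.0324723 ,  0.03384898,  0.02438659],
       [ 0.0368656 ,  0.09730751,  0.99457135,  1.16099324],
       [ 0.        ,  0.        ,  0.        ,  1.        ]])}
```

View pics/top0.png

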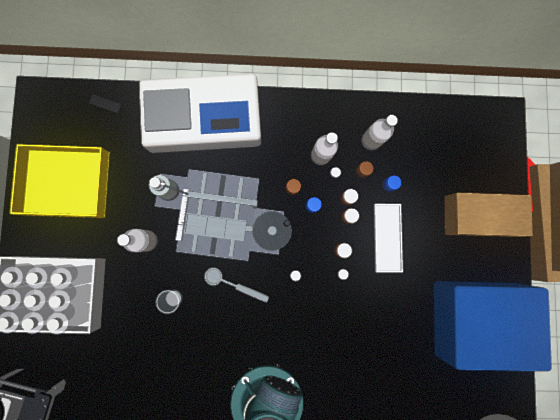

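View pics/scene0.png

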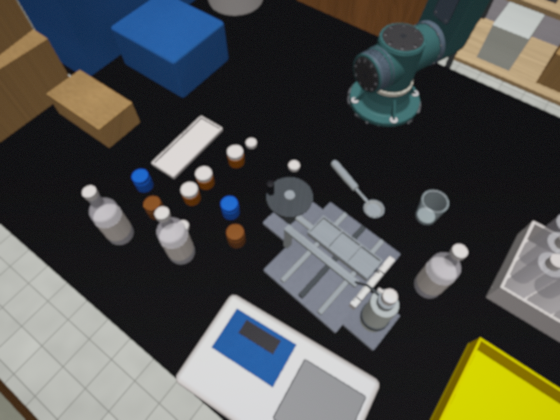

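```bash
cat > h.py <<'E'
from cell import *
import cv2,numpy as np
def ray(n,u,v,z):
    c=get_calibration(n);K=c["mtx"];T=c["world_from_camera"]
    d=T[:3,:3]@np.array([(u-K[0,2])/K[0,0],-(v-K[1,2])/K[1,1],-1.]);o=T[:3,3]
    return (o+d*(z-o[2])/d[2])[:2]
def proj(n,P):
    c=get_calibration(n);K=c["mtx"];T=c["world_from_camera"]
    q=T[:3,:3].T@(np.asarray(P,float)-T[:3,3]);return np.array([K[0,2]+K[0,0]*q[0]/-q[2],K[1,2]-K[1,1]*q[1]/-q[2]])
def snap(n,name,box=None,k=1):
    p,d=camera(n)
    if name:
        q=p if box is None else p[box[1]:box[3],box[0]:box[2]]
        cv2.imwrite(f"pics/{name}.png",cv2.resize(q,None,fx=k,fy=k,interpolation=cv2.INTER_CUBIC)[:,:,::-1])
    return p,d
def blobs(p,mask,amin=20,amax=2000):
    n,l,st,ce=cv2.connectedComponentsWithStats(mask.astype(np.uint8))
    return [(ce[i].round(1),st[i,4],st[i,2:4]) for i in range(1,n) if amin<st[i,4]<amax]
def masks(p):
    h=cv2.cvtColor(p,cv2.COLOR_RGB2HSV).astype(int);H,S,V=h[...,0],h[...,1],h[...,2]
    return dict(white=(S<45)&(V>190),amber=(H<18)&(S>120)&(V>60))
E
python3 - <<'E'
from h import *
for n,b in(("top",(140,155,300,275)),("scene",(250,160,420,340))):
    f=np.load(n+"0.npz");p=f["p"];d=f["d"];q=p[b[1]:b[3],b[0]:b[2]]
    k=4.5 if n=="top" else 3.3
    cv2.imwrite(f"pics/{n}c.png",cv2.resize(q,None,fx=k,fy=k,interpolation=cv2.INTER_CUBIC)[:,:,::-1])
    m=masks(p)
    for k in m:
        for c,a,s in blobs(p,m[k],25,3000):
            z=0.048 
            print(n,k,c,a,s,ray(n,*c,z).round(3), "depth",d[int(c[1]),int(c[0])].round(3))
E
```

```text
top white [34.9 58.7] 159 [25  8] [0.98  0.717] depth 1.948
top white [60.5 59.6] 138 [24  7] [0.981 0.642] depth 1.945
top white [88. 61.] 136 [24  7] [0.98  0.562] depth 1.959
top white [112.4  61.9] 140 [24  7] [0.981 0.49 ] depth 1.975
top white [137.9  63.4] 161 [25  8] [0.98  0.415] depth 1.972
top white [163.4  64.4] 155 [24  8] [0.98 0.34] depth 1.975
top white [ 8.8 73.3] 423 [21 25] [0.932 0.787] depth 1.942
top white [189.7  65.7] 159 [24  8] [0.98  0.262] depth 1.975
top white [214.7  66.7] 156 [24  8] [0.98  0.187] depth 1.978
top white [32.9 69.6] 258 [25 12] [0.947 0.719] depth 1.939
top white [59.7 70.6] 292 [26 13] [0.947 0.642] depth 1.946
top white [85.9 71.6] 297 [26 13] [0.947 0.566] depth 1.947
top white [111.7  72.7] 298 [26 13] [0.948 0.49 ] depth 1.951
top white [289.9  70. ] 149 [23  7] [ 0.981 -0.039] depth 1.997
top white [314.3  71.1] 155 [24  7] [ 0.981 -0.113] depth 2.004
top white [339.2  72.2] 156 [24  8] [ 0.981 -0.189] depth 1.999
top white [363.6  73.3] 148 [23  7] [ 0.981 -0.264] depth 2.0
top white [388.8  74.4] 148 [23  8] [ 0.981 -0.342] depth 
[... 7151 characters left out ...]
204.5 414.3] 163 [22 14] [0.962 0.144] depth 1.491
scene white [108.9 417.6] 27 [9 5] [1.074 0.003] depth 1.48
scene amber [11.4 24.9] 1141 [32 56] [ 0.482 -1.134] depth 1.455
scene amber [370.5  11.5] 2555 [129  36] [-0.278 -0.219] depth 2.271
scene amber [551.8  73. ] 514 [22 44] [-0.344  0.365] depth 2.007
scene amber [236.2 162.7] 112 [18 14] [ 0.473 -0.182] depth 0.0
scene amber [206.2 184.3] 116 [18 14] [ 0.57 -0.2 ] depth 1.056
scene amber [192.4 200.1] 118 [19 15] [ 0.625 -0.197] depth 1.03
scene amber [151.3 203.7] 260 [20 23] [ 0.693 -0.271] depth 1.004
scene amber [235.1 234.2] 370 [20 24] [ 0.634 -0.052] depth 0.961
scene amber [ 16.1 402.8] 289 [36 38] [ 1.163 -0.16 ] depth 1.47
```

View pics/topc.png

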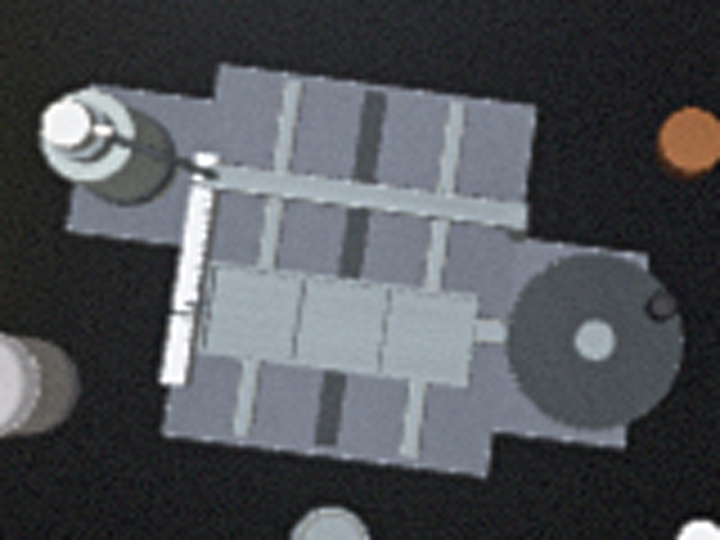

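View pics/scenec.png

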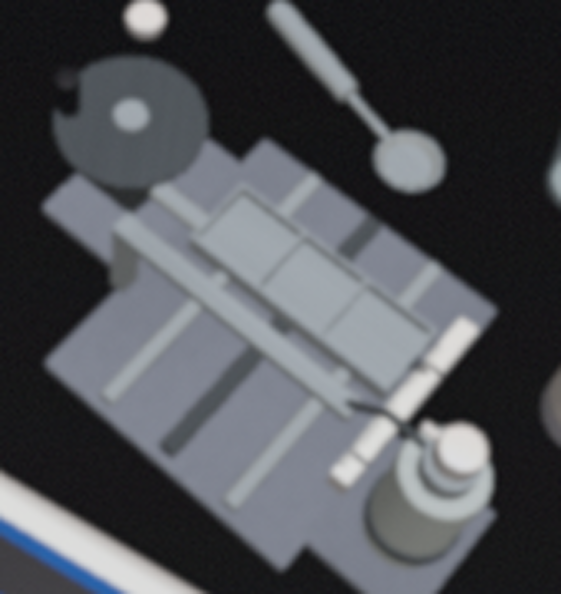

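The top view shows the three white-capped amber jars at (351,196), (351,215) and (344,250). The white tray is at (388,238), the wheel hub at (272,231), the knob at (287,222), the canister cap at (155,182) and the scale strip around (181,218). The clear bottle to keep standing is at (136,240). Next I work out the station pose.

```bash
cat >> h.py <<'E'
def tri(uvt,uvs):
    A=[];b=[]
    for n,uv in(("top",uvt),("scene",uvs)):
        c=get_calibration(n);K=c["mtx"];T=c["world_from_camera"]
        d=T[:3,:3]@np.array([(uv[0]-K[0,2])/K[0,0],-(uv[1]-K[1,2])/K[1,1],-1.]);d/=np.linalg.norm(d)
        M=np.eye(3)-np.outer(d,d);A.append(M);b.append(M@T[:3,3])
    return np.linalg.lstsq(np.vstack(A),np.hstack(b),rcond=None)[0]
def marks(n,S,R,y=.1,z=.036):
    "brightness along the strip line at station y"
    p,_=camera(n);g=cv2.cvtColor(p,cv2.COLOR_RGB2GRAY)
    xs=np.arange(-.13,.09,.002)
    uv=np.array([proj(n,np.r_[S+R@np.array([x,y]),z]) for x in xs],np.float32)
    return xs,cv2.remap(g,uv[:,0],uv[:,1],cv2.INTER_LINEAR).ravel()
E
python3 - <<'E'
from h import *
T=lambda u,v:(140+u/4.5,155+v/4.5); Sc=lambda u,v:(250+u/3.3,160+v/3.3)
hub=(T(594,340),Sc(130,115));cap=(T(68,123),Sc(463,448));kn=(T(660,300),Sc(66,76))
for n,q,z in(("hub",hub,.094),("cap",cap,.182),("knob",kn,.136)):
    print(n,tri(*q).round(3),ray("top",*q[0],z).round(4),ray("scene",*q[1],z).round(4))
w=(ray("top",*hub[0],.094)+ray("scene",*hub[1],.094))/2;c=(ray("top",*cap[0],.182)+ray("scene",*cap[1],.182))/2
a=np.array([-.03,-.165]);b=np.array([.05,.15]);print("len",np.linalg.norm(c-w),np.linalg.norm(b-a))
th=np.arctan2(*(c-w)[::-1])-np.arctan2(*(b-a)[::-1]);R=np.array([[np.cos(th),-np.sin(th)],[np.sin(th),np.cos(th)]])
S=(w+c)/2-R@(a+b)/2;print("th deg",np.degrees(th),"S",S.round(4))
# base plate corners check at z=.012 
for n,pt in(("top",T(218,65)),("top",T(537,104)),("top",T(165,435)),("top",T(488,476))):print((R.T@(ray(n,*pt,.012)-S)).round(4))
for pt in (T(212,266),T(475,293),T(469,386),T(205,354)):print("tray",(R.T@(ray("top",*pt,.04)-S)).round(4))
for n in("top","scene"):
    p=np.load(n+"0.npz")["p"]
    for cc,aa,s in blobs(p,masks(p)["white"],1200,1900):
        m=(masks(p)["white"]).astype(np.uint8);nn,l=cv2.connectedComponents(m);k=l==l[int(cc[1]),int(cc[0])]
        v,u=np.nonzero(k);q=np.array([ray(n,x,y,.012) for x,y in zip(u,v)],np.float32);print(n,cv2.minAreaRect(q))
for n in("top","scene"):
    for y in(.095,.1,.105):
        xs,g=marks(n,S,R,y);print(n,y,*[f"{int(round(x*1000))}:{k}" for x,k in zip(xs,g)])
for n,pt in (("bot d1 cap",(331.5,137.4)),("bottle_a cap",(122.9,239.4))):print(n,ray("top",*pt,.2))
E
```

```text
hub [0.492 0.001 0.091] [0.4923 0.0011] [0.494  0.0024]
cap [0.603 0.308 0.175] [0.6026 0.3047] [0.6055 0.3084]
knob [ 0.516 -0.037  0.135] [ 0.5156 -0.0365] [ 0.5163 -0.0368]
len 0.324364793699145 0.325
th deg -5.748263307741006 S [0.5394 0.1626]
[0.1221 0.1067]
[ 0.1248 -0.1082]
[-0.1257  0.1036]
[-0.1251 -0.1094]
tray [-0.0134  0.0844]
tray [-0.0084 -0.0859]
tray [-0.0684 -0.0903]
tray [-0.07    0.0802]
top ((0.4861777722835541, -0.35236820578575134), (0.20191305875778198, 0.07993749529123306), 1.523120403289795)Traceback (most recent call last):
  File "<stdin>", line 17, in <module>
  File "h.py", line 4, in ray
    c=get_calibration(n);K=c["mtx"];T=c["world_from_camera"]
ValueError: time passes only in moves, steps and waits
```

```bash
sed -i 's/^def ray/_gc=get_calibration;_c={}\ndef get_calibration(n):\n    if n not in _c:_c[n]=_gc(n)\n    return _c[n]\ndef ray/' h.py
cat >> h.py <<'E'
th=np.radians(-5.75);R=np.array([[np.cos(th),-np.sin(th)],[np.sin(th),np.cos(th)]]);S=np.array([.5394,.1626])
def st(x,y): return S+R@np.array([x,y])
E
python3 - <<'E'
from h import *
for n in("top","scene"):
    p=np.load(n+"0.npz")["p"]
    m=(masks(p)["white"]).astype(np.uint8);nn,l,stt,ce=cv2.connectedComponentsWithStats(m)
    i=l[237,388] if n=="top" else l[147,187]
    v,u=np.nonzero(l==i);q=np.array([ray(n,x,y,.012) for x,y in zip(u,v)],np.float32);print(n,cv2.minAreaRect(q))
for n in("top","scene"):
    for y in(.094,.101):
        xs,g=marks(n,S,R,y);print(n,y,*[f"{int(round(x*1000))}:{k}" for x,k in zip(xs,g)])
for n,pt in (("bot d1 cap",(331.5,137.4)),("bottle_a cap",(122.9,239.4))):print(n,ray("top",*pt,.2))
E
```

```text
top ((0.4861777722835541, -0.35236820578575134), (0.20191305875778198, 0.07993749529123306), 1.523120403289795)
scene ((0.49072644114494324, -0.3482053279876709), (0.197065532207489, 0.07564473897218704), 0.45901715755462646)
top 0.094 -130:28 -128:26 -126:48 -124:90 -122:143 -120:130 -118:125 -116:123 -114:124 -112:125 -110:125 -108:123 -106:124 -104:125 -102:124 -100:124 -98:123 -96:121 -94:123 -92:142 -90:173 -88:210 -86:216 -84:208 -82:194 -80:195 -78:201 -76:211 -74:216 -72:223 -70:226 -68:214 -66:204 -64:193 -62:175 -60:174 -58:185 -56:182 -54:188 -52:201 -50:189 -48:172 -46:158 -44:142 -42:139 -40:137 -38:126 -36:173 -34:219 -32:223 -30:196 -28:169 -26:159 -24:169 -22:173 -20:171 -18:190 -16:192 -14:165 -12:178 -10:190 -8:199 -6:169 -4:169 -2:190 0:175 2:174 4:186 6:211 8:203 10:181 12:187 14:180 16:169 18:180 20:174 22:164 24:168 26:192 28:202 30:185 32:184 34:175 36:152 38:156 40:166 42:166 44:121 46:92 48:99 50:133 52:162 54:170 56:181 58:177 60:159 62:137 64:125 66:125 68:127 70:128 72:128 74:130 76:132 78:134 80:134 82:132 84:130 86:129 88:131
top 0.101 -130:28 -128:29 -1
[... 1870 characters left out ...]
 -80:219 -78:219 -76:219 -74:219 -72:219 -70:219 -68:219 -66:219 -64:219 -62:219 -60:219 -58:219 -56:219 -54:219 -52:218 -50:214 -48:205 -46:188 -44:178 -42:186 -40:194 -38:203 -36:209 -34:215 -32:218 -30:218 -28:219 -26:219 -24:219 -22:220 -20:219 -18:219 -16:220 -14:220 -12:220 -10:220 -8:220 -6:219 -4:213 -2:197 0:167 2:132 4:121 6:156 8:192 10:211 12:218 14:218 16:219 18:218 20:218 22:218 24:218 26:218 28:218 30:219 32:219 34:219 36:211 38:196 40:176 42:181 44:200 46:213 48:218 50:219 52:220 54:220 56:219 58:214 60:196 62:166 64:135 66:122 68:123 70:128 72:130 74:132 76:131 78:132 80:131 82:132 84:133 86:133 88:133
bot d1 cap [ 0.73249294 -0.14255325]
bottle_a cap [0.45533679 0.36941049]
```

```bash
cat >> h.py <<'E'
def plan(wps,start=None):
    s=observe();r=s["ee_rot"];p=s["tool_pos"];h=np.degrees(np.arctan2(r[1,0],r[0,0]))
    if start is not None:p,h=np.array(start[:3]),start[3]
    print("t",round(s["time"],2),"at",np.round(p,4),round(h,2),"F",s["contact_force"].round(1),"w",round(s["width"],3),"g",round(s["grasp_force"],1))
    for w in wps:
        d=np.array(w[:3])-p;a=np.radians(h);ro=(h-w[3]+180)%360-180
        print(w,"-> tx %.4f ty %.4f tz %.4f roll %.2f"%(d[0]*np.cos(a)+d[1]*np.sin(a),d[0]*np.sin(a)-d[1]*np.cos(a),-d[2],ro),"rows",int(np.ceil(max(np.linalg.norm(d)/.05,abs(ro)/8.59))))
        p,h=np.array(w[:3]),w[3]
def jars(n):
    p,d=camera(n);out=[]
    for c,a,s in blobs(p,masks(p)["white"],90,220):
        if max(s)>20:continue
        x,y=ray(n,*c,.048)
        if .3<x<.72 and -.45<y<.1:out.append((x,y,a))
    return np.round(out,3)
E
python3 -c "
from h import *
plan([(.28,.29,.2,142),(.43,.05,.2,129.25),(.55,-.14,.17,129.25),(.605,-.228,.11,129.25),(.605,-.228,.032,129.25)])"
```

```text
t 0.3 at [0.1263 0.5352 0.2191] 166.72 F [ 0.3 -0.  -0.8] w 1.002 g 0.0
(0.28, 0.29, 0.2, 142) -> tx -0.2059 ty -0.2033 tz 0.0191 roll 24.72 rows 6
(0.43, 0.05, 0.2, 129.25) -> tx -0.2660 ty -0.0968 tz -0.0000 roll 12.75 rows 6
(0.55, -0.14, 0.17, 129.25) -> tx -0.2231 ty -0.0273 tz 0.0300 roll 0.00 rows 5
(0.605, -0.228, 0.11, 129.25) -> tx -0.1029 ty -0.0131 tz 0.0600 roll 0.00 rows 3
(0.605, -0.228, 0.032, 129.25) -> tx 0.0000 ty 0.0000 tz 0.0780 roll 0.00 rows 2
```

>>> play_rows(series=[{"tx": -0.17, "ty": -0.17, "tz": 0.016, "roll": 24.7}, {"tx": -0.17, "ty": -0.17, "tz": 0.016, "roll": 24.7}, {"tx": -0.17, "ty": -0.17, "tz": 0.016, "roll": 24.7}, {"tx": -0.17, "ty": -0.17, "tz": 0.016, "roll": 24.7}, {"tx": -0.17, "ty": -0.17, "tz": 0.016, "roll": 24.7}])

```text
time: 0.8
tool_pos: [0.2534, 0.3287, 0.2034]
ee_rot: [[-0.788, 0.616, 0.001], [0.616, 0.788, 0.0], [-0.001, 0.0, -1.0]]
contact_force: [0.1, 0.3, -0.1]
width: 1.002
grasp_force: 0.0
```

>>> play_rows(series=[{"tx": -0.22, "ty": -0.09, "tz": 0, "roll": 12.8}, {"tx": -0.22, "ty": -0.09, "tz": 0, "roll": 12.8}, {"tx": -0.22, "ty": -0.09, "tz": 0, "roll": 12.8}, {"tx": -0.22, "ty": -0.09, "tz": 0, "roll": 12.8}, {"tx": -0.22, "ty": -0.09, "tz": 0, "roll": 12.8}])

```text
time: 1.3
tool_pos: [0.3716, 0.122, 0.2037]
ee_rot: [[-0.631, 0.776, 0.001], [0.776, 0.631, -0.0], [-0.001, 0.001, -1.0]]
contact_force: [0.5, -0.4, 0.2]
width: 1.002
grasp_force: 0.0
```

```bash
python3 -c "
from h import *
print(jars('top'),jars('scene'))
plan([(.53,-.11,.18,129.25),(.605,-.228,.1,129.25),(.605,-.228,.032,129.25)])"
```

```text
[[  0.604  -0.228 150.   ]
 [  0.546  -0.231 151.   ]
 [  0.444  -0.211 151.   ]] [[  0.446  -0.21  135.   ]
 [  0.548  -0.23  154.   ]
 [  0.606  -0.227 163.   ]
 [  0.696  -0.233 124.   ]]
t 1.4 at [0.3724 0.1209 0.2034] 128.78 F [-0.6  1.3 -0.3] w 1.002 g 0.0
(0.53, -0.11, 0.18, 129.25) -> tx -0.2787 ty -0.0217 tz 0.0234 roll -0.47 rows 6
(0.605, -0.228, 0.1, 129.25) -> tx -0.1388 ty -0.0166 tz 0.0800 roll 0.00 rows 4
(0.605, -0.228, 0.032, 129.25) -> tx 0.0000 ty 0.0000 tz 0.0680 roll 0.00 rows 2
```

>>> play_rows(series=[{"tx": -0.24, "ty": -0.02, "tz": 0.02}, {"tx": -0.24, "ty": -0.02, "tz": 0.02}, {"tx": -0.24, "ty": -0.02, "tz": 0.02}, {"tx": -0.24, "ty": -0.02, "tz": 0.02}, {"tx": -0.24, "ty": -0.02, "tz": 0.02}])

```text
invalid input at $.series[0]: expected keys tx, ty, tz, roll
```

>>> play_rows(series=[{"tx": -0.178, "ty": -0.018, "tz": 0.08}, {"tx": -0.178, "ty": -0.018, "tz": 0.08}, {"tx": -0.178, "ty": -0.018, "tz": 0.08}, {"tx": -0.178, "ty": -0.018, "tz": 0.08}, {"tx": -0.178, "ty": -0.018, "tz": 0.08}])

```text
invalid input at $.series[0]: expected keys tx, ty, tz, roll
```

```bash
python3 -c "
from h import *
plan([(.605,-.228,.032,129.25)])"
```

```text
t 1.4 at [0.3724 0.1209 0.2034] 128.78 F [-0.6  1.3 -0.3] w 1.002 g 0.0
(0.605, -0.228, 0.032, 129.25) -> tx -0.4177 ty -0.0372 tz 0.1714 roll -0.47 rows 10
```

>>> play_rows(series=[{"tx": -0.24, "ty": -0.02, "tz": 0.02, "roll": 0}, {"tx": -0.24, "ty": -0.02, "tz": 0.02, "roll": 0}, {"tx": -0.24, "ty": -0.02, "tz": 0.02, "roll": 0}, {"tx": -0.24, "ty": -0.02, "tz": 0.02, "roll": 0}, {"tx": -0.24, "ty": -0.02, "tz": 0.02, "roll": 0}])

```text
time: 1.9
tool_pos: [0.5081, -0.075, 0.1831]
ee_rot: [[-0.632, 0.775, 0.0], [0.775, 0.632, 0.001], [0.0, 0.0, -1.0]]
contact_force: [0.1, -0.3, 0.2]
width: 1.004
grasp_force: 0.0
```

>>> play_rows(series=[{"tx": -0.178, "ty": -0.018, "tz": 0.08, "roll": 0}, {"tx": -0.178, "ty": -0.018, "tz": 0.08, "roll": 0}, {"tx": -0.178, "ty": -0.018, "tz": 0.08, "roll": 0}, {"tx": -0.178, "ty": -0.018, "tz": 0.08, "roll": 0}, {"tx": -0.178, "ty": -0.018, "tz": 0.08, "roll": 0}])

```text
time: 2.4
tool_pos: [0.6053, -0.2253, 0.0966]
ee_rot: [[-0.63, 0.777, -0.008], [0.777, 0.63, 0.003], [0.008, -0.004, -1.0]]
contact_force: [-0.5, 0.8, -0.5]
width: 1.002
grasp_force: 0.0
```

```bash
python3 -c "
from h import *
plan([(.605,-.228,.032,129.25)])"
```

```text
t 2.4 at [ 0.6053 -0.2253  0.0966] 129.05 F [-0.5  0.8 -0.5] w 1.002 g 0.0
(0.605, -0.228, 0.032, 129.25) -> tx -0.0020 ty -0.0019 tz 0.0646 roll -0.20 rows 2
```

>>> play_rows(series=[{"tx": 0, "ty": 0, "tz": 0.033, "roll": 0}, {"tx": 0, "ty": 0, "tz": 0.064, "roll": 0}, {"tx": 0, "ty": 0, "tz": 0.064, "roll": 0}, {"tx": 0, "ty": 0, "tz": 0.064, "roll": 0}])

```text
time: 2.8
tool_pos: [0.6055, -0.2218, 0.0399]
ee_rot: [[-0.633, 0.774, -0.001], [0.774, 0.633, 0.001], [0.001, 0.0, -1.0]]
contact_force: [-0.1, 0.2, 1.0]
width: 1.002
grasp_force: 0.0
```

>>> play_rows(series=[{"tx": 0, "ty": 0, "tz": 0, "roll": 0}, {"tx": 0, "ty": 0, "tz": 0, "roll": 0}, {"tx": 0, "ty": 0, "tz": 0, "roll": 0}, {"tx": 0, "ty": 0, "tz": 0, "roll": 0}, {"tx": 0, "ty": 0, "tz": 0, "roll": 0}], hand=0.4, force=20)

```text
time: 3.3
tool_pos: [0.6058, -0.2235, 0.0399]
ee_rot: [[-0.632, 0.775, 0.001], [0.775, 0.632, -0.0], [-0.001, 0.0, -1.0]]
contact_force: [0.2, -0.1, 0.2]
width: 0.61
grasp_force: 0.0
```

```bash
python3 -c "
from h import *
x,y=st(-.04,.057);print(x,y)
plan([(.605,-.228,.2,129.25),(.565,-.01,.2,84.25),(x,y,.2,84.25),(x,y,.063,84.25)])"
```

```text
0.5053119787818519 0.22332072800478503
t 3.3 at [ 0.6058 -0.2235  0.0399] 129.21 F [ 0.2 -0.1  0.2] w 0.61 g 0.0
(0.605, -0.228, 0.2, 129.25) -> tx -0.0030 ty -0.0035 tz -0.1601 roll -0.04 rows 4
(0.565, -0.01, 0.2, 84.25) -> tx 0.1941 ty 0.1070 tz -0.0000 roll 45.00 rows 6
(np.float64(0.5053119787818519), np.float64(0.22332072800478503), 0.2, 84.25) -> tx 0.2262 ty -0.0828 tz -0.0000 roll 0.00 rows 5
(np.float64(0.5053119787818519), np.float64(0.22332072800478503), 0.063, 84.25) -> tx 0.0000 ty 0.0000 tz 0.1370 roll 0.00 rows 3
```

>>> play_rows(series=[{"tx": -0.003, "ty": -0.003, "tz": 0.007, "roll": 0}, {"tx": -0.003, "ty": -0.003, "tz": 0.007, "roll": 0}, {"tx": -0.003, "ty": -0.003, "tz": 0.007, "roll": 0}, {"tx": -0.003, "ty": -0.003, "tz": 0.007, "roll": 0}, {"tx": -0.003, "ty": -0.003, "tz": 0.007, "roll": 0}])

```text
time: 3.8
tool_pos: [0.605, -0.2275, 0.0321]
ee_rot: [[-0.632, 0.775, -0.001], [0.775, 0.632, 0.0], [0.001, -0.0, -1.0]]
contact_force: [-0.9, 0.3, -2.0]
width: 0.465
grasp_force: 20.0
```

>>> play_rows(series=[{"tx": 0, "ty": 0, "tz": -0.03, "roll": 0}, {"tx": 0, "ty": 0, "tz": -0.06, "roll": 0}, {"tx": 0, "ty": 0, "tz": -0.11, "roll": 0}, {"tx": 0, "ty": 0, "tz": -0.165, "roll": 0}, {"tx": 0, "ty": 0, "tz": -0.165, "roll": 0}])

```text
time: 4.3
tool_pos: [0.6085, -0.229, 0.2075]
ee_rot: [[-0.632, 0.775, 0.015], [0.775, 0.632, -0.007], [-0.015, 0.007, -1.0]]
contact_force: [1.4, -0.7, -0.3]
width: 0.466
grasp_force: 20.0
```

>>> play_rows(series=[{"tx": 0.17, "ty": 0.09, "tz": 0, "roll": 42}, {"tx": 0.17, "ty": 0.09, "tz": 0, "roll": 42}, {"tx": 0.17, "ty": 0.09, "tz": 0, "roll": 42}, {"tx": 0.17, "ty": 0.09, "tz": 0, "roll": 42}, {"tx": 0.17, "ty": 0.09, "tz": 0, "roll": 42}])

```text
time: 4.8
tool_pos: [0.566, -0.0336, 0.197]
ee_rot: [[0.048, 0.999, -0.001], [0.999, -0.048, 0.003], [0.003, -0.001, -1.0]]
contact_force: [0.2, -1.4, -1.3]
width: 0.466
grasp_force: 20.0
```

```bash
python3 -c "
from h import *
x,y=st(-.04,.057)
print(jars('top'))
plan([(x,y,.2,84.25),(x,y,.063,84.25)])"
```

```text
[[  0.543  -0.228 152.   ]
 [  0.444  -0.211 151.   ]]
t 4.85 at [ 0.5666 -0.036   0.1969] 86.96 F [ 0.8 -0.5 -1.7] w 0.462 g 20.0
(np.float64(0.5053119787818519), np.float64(0.22332072800478503), 0.2, 84.25) -> tx 0.2557 ty -0.0750 tz -0.0031 roll 2.71 rows 6
(np.float64(0.5053119787818519), np.float64(0.22332072800478503), 0.063, 84.25) -> tx 0.0000 ty 0.0000 tz 0.1370 roll 0.00 rows 3
```

>>> play_rows(series=[{"tx": 0.235, "ty": -0.07, "tz": 0, "roll": 2.7}, {"tx": 0.235, "ty": -0.07, "tz": 0, "roll": 2.7}, {"tx": 0.235, "ty": -0.07, "tz": 0, "roll": 2.7}, {"tx": 0.235, "ty": -0.07, "tz": 0, "roll": 2.7}, {"tx": 0.235, "ty": -0.07, "tz": 0, "roll": 2.7}])

```text
time: 5.35
tool_pos: [0.5082, 0.2005, 0.1968]
ee_rot: [[0.094, 0.996, -0.001], [0.996, -0.094, -0.0], [-0.0, -0.001, -1.0]]
contact_force: [1.0, 0.2, -1.4]
width: 0.463
grasp_force: 20.0
```

>>> play_rows(series=[{"tx": 0.02, "ty": -0.005, "tz": 0.05, "roll": 0}, {"tx": 0.02, "ty": -0.005, "tz": 0.09, "roll": 0}, {"tx": 0.02, "ty": -0.005, "tz": 0.09, "roll": 0}, {"tx": 0.02, "ty": -0.005, "tz": 0.09, "roll": 0}, {"tx": 0.02, "ty": -0.005, "tz": 0.09, "roll": 0}])

```text
time: 5.85
tool_pos: [0.508, 0.2193, 0.1104]
ee_rot: [[0.096, 0.995, 0.005], [0.995, -0.096, 0.001], [0.002, 0.005, -1.0]]
contact_force: [0.4, -0.0, -1.0]
width: 0.468
grasp_force: 20.0
```

```bash
python3 -c "
from h import *
x,y=st(-.04,.057)
p,d=snap('scene','a1',(290,190,430,310),5)
plan([(x,y,.063,84.25)])"
```

```text
t 5.9 at [0.5083 0.2194 0.1109] 84.47 F [ 0.1 -0.3 -0.5] w 0.465 g 20.0
(np.float64(0.5053119787818519), np.float64(0.22332072800478503), 0.063, 84.25) -> tx 0.0036 ty -0.0034 tz 0.0479 roll 0.22 rows 1
```

View pics/a1.png

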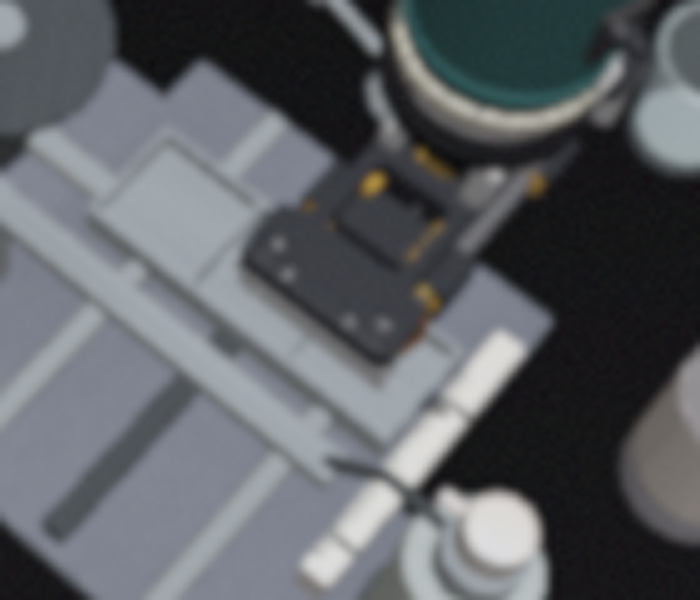

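```bash
python3 -c "
from h import *
C=lambda u,v:(290+u/5,190+v/5)
for q in((460,345),(385,442),(93,215),(172,133)):print((R.T@(ray('scene',*C(*q),.04)-S)).round(4))
"
```

```text
[-0.0685  0.0863]
[-0.0074  0.0888]
[-0.006  -0.0809]
[-0.0657 -0.0814]
```

>>> play_rows(series=[{"tx": 0.0035, "ty": -0.0024, "tz": 0, "roll": 0}, {"tx": 0.0035, "ty": -0.0024, "tz": 0.025, "roll": 0}, {"tx": 0.0035, "ty": -0.0024, "tz": 0.042, "roll": 0}, {"tx": 0.0035, "ty": -0.0024, "tz": 0.048, "roll": 0}, {"tx": 0.0035, "ty": -0.0024, "tz": 0.048, "roll": 0}])

```text
time: 6.4
tool_pos: [0.5046, 0.2234, 0.0612]
ee_rot: [[0.096, 0.995, 0.002], [0.995, -0.096, 0.001], [0.001, 0.002, -1.0]]
contact_force: [0.1, 1.6, -0.6]
width: 0.465
grasp_force: 20.0
```

```bash
python3 -c "
from h import *
x,y=st(-.039,.057)
plan([(x,y,.063,84.25)])"
```

```text
t 6.4 at [0.5046 0.2234 0.0612] 84.51 F [ 0.1  1.6 -0.6] w 0.465 g 20.0
(np.float64(0.5063069473001027), np.float64(0.22322053994317295), 0.063, 84.25) -> tx -0.0000 ty 0.0017 tz -0.0018 roll 0.26 rows 1
```

>>> play_rows(series=[{"tx": 0, "ty": 0, "tz": 0, "roll": 0}, {"tx": 0, "ty": 0, "tz": 0, "roll": 0}, {"tx": 0, "ty": 0, "tz": 0, "roll": 0}, {"tx": 0, "ty": 0, "tz": 0, "roll": 0}], hand=0.7)

```text
time: 6.8
tool_pos: [0.5041, 0.2233, 0.0599]
ee_rot: [[0.096, 0.995, 0.001], [0.995, -0.096, 0.0], [0.0, 0.001, -1.0]]
contact_force: [0.0, 0.2, 0.6]
width: 0.696
grasp_force: 0.0
```

>>> play_rows(series=[{"tx": 0, "ty": 0, "tz": -0.04, "roll": 0}, {"tx": 0, "ty": 0, "tz": -0.08, "roll": 0}, {"tx": 0, "ty": 0, "tz": -0.13, "roll": 0}, {"tx": 0, "ty": 0, "tz": -0.14, "roll": 0}, {"tx": 0, "ty": 0, "tz": -0.14, "roll": 0}])

```text
time: 7.3
tool_pos: [0.5053, 0.2237, 0.2027]
ee_rot: [[0.096, 0.995, 0.006], [0.995, -0.096, 0.002], [0.003, 0.006, -1.0]]
contact_force: [-0.4, -0.1, -0.6]
width: 0.699
grasp_force: 0.0
```

>>> play_rows(series=[{"tx": -0.23, "ty": 0.03, "tz": 0, "roll": 0}, {"tx": -0.23, "ty": 0.03, "tz": 0, "roll": 0}, {"tx": -0.23, "ty": 0.03, "tz": 0, "roll": 0}, {"tx": -0.23, "ty": 0.03, "tz": 0, "roll": 0}, {"tx": -0.23, "ty": 0.03, "tz": 0, "roll": 0}])

```text
time: 7.8
tool_pos: [0.5101, -0.0115, 0.1964]
ee_rot: [[0.098, 0.995, -0.005], [0.995, -0.098, -0.0], [-0.001, -0.005, -1.0]]
contact_force: [0.4, -0.0, 0.4]
width: 0.697
grasp_force: 0.0
```

```bash
python3 -c "
from h import *
p,d=camera('top')
for c,a,s in blobs(p,masks(p)['white'],90,220):
    x,y=ray('top',*c,.048);
    if x<.7 and -.4<y<.4 and x>.3: print(c,a,s,x.round(3),y.round(3),'station@.078',(R.T@(ray('top',*c,.078)-S)).round(4))
print(jars('scene'))
plan([(.544,-.228,.1,84.25),(.544,-.228,.033,84.25)])"
```

```text
[158.1 184.2] 191 [19 20] 0.618 0.334 station@.078 [0.0575 0.1699]
[182.4 209.4] 124 [ 8 28] 0.547 0.261 station@.078 [-0.004   0.0916]
[350.3 216.3] 152 [14 14] 0.543 -0.228 station@.078 [ 0.0393 -0.3817]
[192.6 224.1] 178 [15 15] 0.506 0.229 station@.078 [-0.0411  0.0572]
[136.5 240.2] 212 [16 21] 0.455 0.386 station@.078 [-0.1056  0.2037]
[278.1 234.4] 91 [32  8] 0.483 -0.018 station@.078 [-0.0385 -0.1842]
[344.3 250.1] 151 [14 13] 0.444 -0.211 station@.078 [-0.0581 -0.3753]
[[  0.545  -0.227 153.   ]
 [  0.696  -0.233 125.   ]]
t 7.9 at [ 0.5104 -0.0122  0.1964] 84.18 F [-0.   0.7 -0.4] w 0.699 g 0.0
(0.544, -0.228, 0.1, 84.25) -> tx -0.2113 ty 0.0553 tz 0.0964 roll -0.07 rows 5
(0.544, -0.228, 0.033, 84.25) -> tx 0.0000 ty 0.0000 tz 0.0670 roll 0.00 rows 2
```

>>> play_rows(series=[{"tx": -0.211, "ty": 0.055, "tz": 0.06, "roll": 0}, {"tx": -0.211, "ty": 0.055, "tz": 0.06, "roll": 0}, {"tx": -0.211, "ty": 0.055, "tz": 0.06, "roll": 0}, {"tx": -0.211, "ty": 0.055, "tz": 0.06, "roll": 0}, {"tx": -0.211, "ty": 0.055, "tz": 0.06, "roll": 0}], hand=0.85)

```text
time: 8.4
tool_pos: [0.5451, -0.2254, 0.1352]
ee_rot: [[0.097, 0.995, -0.005], [0.995, -0.097, 0.003], [0.002, -0.005, -1.0]]
contact_force: [0.1, -0.1, 0.1]
width: 0.853
grasp_force: 0.0
```

>>> play_rows(series=[{"tx": 0, "ty": 0, "tz": 0, "roll": 0}, {"tx": 0, "ty": 0, "tz": 0.03, "roll": 0}, {"tx": 0, "ty": 0, "tz": 0.03, "roll": 0}, {"tx": 0, "ty": 0, "tz": 0.03, "roll": 0}])

```text
time: 8.8
tool_pos: [0.5457, -0.2217, 0.1083]
ee_rot: [[0.094, 0.996, -0.003], [0.996, -0.094, 0.002], [0.002, -0.003, -1.0]]
contact_force: [0.2, -1.5, -0.2]
width: 0.848
grasp_force: 0.0
```

```bash
python3 -c "
from h import *
plan([(.544,-.228,.033,84.25)])"
```

```text
t 8.8 at [ 0.5457 -0.2217  0.1083] 84.62 F [ 0.2 -1.5 -0.2] w 0.848 g 0.0
(0.544, -0.228, 0.033, 84.25) -> tx -0.0064 ty -0.0011 tz 0.0753 roll 0.37 rows 2
```

Descend to jar B, close and lift.

>>> play_rows(series=[{"tx": -0.006, "ty": -0.001, "tz": 0.03, "roll": 0}, {"tx": -0.006, "ty": -0.001, "tz": 0.06, "roll": 0}, {"tx": -0.006, "ty": -0.001, "tz": 0.075, "roll": 0}, {"tx": -0.006, "ty": -0.001, "tz": 0.075, "roll": 0}, {"tx": -0.006, "ty": -0.001, "tz": 0.075, "roll": 0}])

```text
time: 9.3
tool_pos: [0.5456, -0.2296, 0.0358]
ee_rot: [[0.095, 0.995, 0.002], [0.995, -0.095, -0.001], [-0.0, 0.002, -1.0]]
contact_force: [-0.4, -0.0, -0.1]
width: 0.852
grasp_force: 0.0
```

>>> play_rows(series=[{"tx": 0, "ty": 0, "tz": 0, "roll": 0}, {"tx": 0, "ty": 0, "tz": 0, "roll": 0}, {"tx": 0, "ty": 0, "tz": 0, "roll": 0}, {"tx": 0, "ty": 0, "tz": 0, "roll": 0}, {"tx": 0, "ty": 0, "tz": 0, "roll": 0}], hand=0.4, force=20)

```text
time: 9.8
tool_pos: [0.5445, -0.2298, 0.0347]
ee_rot: [[0.096, 0.995, -0.0], [0.995, -0.096, 0.0], [-0.0, -0.0, -1.0]]
contact_force: [0.1, -0.5, 4.1]
width: 0.466
grasp_force: 20.2
```

>>> play_rows(series=[{"tx": 0, "ty": 0, "tz": 0, "roll": 0}, {"tx": 0, "ty": 0, "tz": 0, "roll": 0}])

```text
time: 10.0
tool_pos: [0.5445, -0.2298, 0.0347]
ee_rot: [[0.096, 0.995, -0.0], [0.995, -0.096, 0.0], [-0.0, -0.0, -1.0]]
contact_force: [-1.3, -0.1, 2.2]
width: 0.463
grasp_force: 20.0
```

```bash
python3 -c "
from h import *
x,y=st(-.039,0)
plan([(.544,-.228,.2,84.25),(.53,-.04,.2,84.25),(x,y,.18,84.25),(x,y,.063,84.25)])"
```

```text
t 10.0 at [ 0.5445 -0.2298  0.0347] 84.52 F [-1.3 -0.1  2.2] w 0.463 g 20.0
(0.544, -0.228, 0.2, 84.25) -> tx 0.0017 ty -0.0007 tz -0.1653 roll 0.27 rows 4
(0.53, -0.04, 0.2, 84.25) -> tx 0.1857 ty -0.0328 tz -0.0000 roll 0.00 rows 4
(np.float64(0.5005962277882144), np.float64(0.16650733440287097), 0.18, 84.25) -> tx 0.2025 ty -0.0499 tz 0.0200 roll 0.00 rows 5
(np.float64(0.5005962277882144), np.float64(0.16650733440287097), 0.063, 84.25) -> tx 0.0000 ty 0.0000 tz 0.1170 roll 0.00 rows 3
```

>>> play_rows(series=[{"tx": 0, "ty": 0, "tz": -0.05, "roll": 0}, {"tx": 0, "ty": 0, "tz": -0.1, "roll": 0}, {"tx": 0, "ty": 0, "tz": -0.15, "roll": 0}, {"tx": 0, "ty": 0, "tz": -0.165, "roll": 0}, {"tx": 0, "ty": 0, "tz": -0.165, "roll": 0}])

```text
time: 10.5
tool_pos: [0.5462, -0.2305, 0.2026]
ee_rot: [[0.095, 0.995, 0.006], [0.995, -0.095, -0.003], [-0.002, 0.006, -1.0]]
contact_force: [0.1, 0.6, -1.5]
width: 0.467
grasp_force: 20.0
```

>>> play_rows(series=[{"tx": 0.187, "ty": -0.033, "tz": 0, "roll": 0}, {"tx": 0.187, "ty": -0.033, "tz": 0, "roll": 0}, {"tx": 0.187, "ty": -0.033, "tz": 0, "roll": 0}, {"tx": 0.187, "ty": -0.033, "tz": 0, "roll": 0}, {"tx": 0.187, "ty": -0.033, "tz": 0, "roll": 0}])

```text
time: 11.0
tool_pos: [0.5276, -0.0355, 0.1955]
ee_rot: [[0.089, 0.996, -0.006], [0.996, -0.089, 0.004], [0.003, -0.007, -1.0]]
contact_force: [0.2, -0.9, -1.3]
width: 0.466
grasp_force: 20.0
```

>>> play_rows(series=[{"tx": 0.202, "ty": -0.05, "tz": 0, "roll": 0}, {"tx": 0.202, "ty": -0.05, "tz": 0, "roll": 0}, {"tx": 0.202, "ty": -0.05, "tz": 0, "roll": 0}, {"tx": 0.202, "ty": -0.05, "tz": 0, "roll": 0}, {"tx": 0.202, "ty": -0.05, "tz": 0.02, "roll": 0}])

```text
time: 11.5
tool_pos: [0.4989, 0.1696, 0.1789]
ee_rot: [[0.09, 0.996, 0.001], [0.996, -0.09, 0.002], [0.003, 0.001, -1.0]]
contact_force: [0.6, -1.4, -0.6]
width: 0.46
grasp_force: 20.0
```

>>> play_rows(series=[{"tx": 0, "ty": 0, "tz": 0.05, "roll": 0}, {"tx": 0, "ty": 0, "tz": 0.07, "roll": 0}, {"tx": 0, "ty": 0, "tz": 0.07, "roll": 0}, {"tx": 0, "ty": 0, "tz": 0.07, "roll": 0}])

```text
time: 11.9
tool_pos: [0.4986, 0.1646, 0.1077]
ee_rot: [[0.096, 0.995, -0.003], [0.995, -0.096, -0.001], [-0.001, -0.003, -1.0]]
contact_force: [-0.1, -0.1, -0.8]
width: 0.463
grasp_force: 20.0
```

```bash
python3 -c "
from h import *
x,y=st(-.039,-.001)
plan([(x,y,.065,84.25)])"
```

```text
t 11.9 at [0.4986 0.1646 0.1077] 84.47 F [-0.1 -0.1 -0.8] w 0.463 g 20.0
(np.float64(0.5004960397266024), np.float64(0.16551236588462007), 0.065, 84.25) -> tx 0.0011 ty 0.0018 tz 0.0427 roll 0.22 rows 1
```

Place B, then go to jar C at (0.445,-0.2105).

>>> play_rows(series=[{"tx": 0.001, "ty": 0.002, "tz": 0.02, "roll": 0}, {"tx": 0.001, "ty": 0.002, "tz": 0.038, "roll": 0}, {"tx": 0.001, "ty": 0.002, "tz": 0.043, "roll": 0}, {"tx": 0.001, "ty": 0.002, "tz": 0.043, "roll": 0}, {"tx": 0.001, "ty": 0.002, "tz": 0.043, "roll": 0}])

```text
time: 12.4
tool_pos: [0.5025, 0.1662, 0.0681]
ee_rot: [[0.096, 0.995, 0.003], [0.995, -0.096, 0.001], [0.001, 0.003, -1.0]]
contact_force: [-0.5, 0.7, -1.2]
width: 0.463
grasp_force: 20.0
```

>>> play_rows(series=[{"tx": 0, "ty": 0, "tz": 0, "roll": 0}, {"tx": 0, "ty": 0, "tz": 0, "roll": 0}, {"tx": 0, "ty": 0, "tz": 0, "roll": 0}, {"tx": 0, "ty": 0, "tz": 0, "roll": 0}], hand=0.7)

```text
time: 12.8
tool_pos: [0.5017, 0.1663, 0.067]
ee_rot: [[0.095, 0.995, 0.001], [0.995, -0.095, 0.0], [0.0, 0.001, -1.0]]
contact_force: [-0.8, -0.1, 0.3]
width: 0.698
grasp_force: 0.0
```

>>> play_rows(series=[{"tx": 0, "ty": 0, "tz": -0.04, "roll": 0}, {"tx": 0, "ty": 0, "tz": -0.08, "roll": 0}, {"tx": 0, "ty": 0, "tz": -0.13, "roll": 0}, {"tx": 0, "ty": 0, "tz": -0.135, "roll": 0}, {"tx": 0, "ty": 0, "tz": -0.135, "roll": 0}])

```text
time: 13.3
tool_pos: [0.5026, 0.1665, 0.2041]
ee_rot: [[0.095, 0.995, 0.005], [0.995, -0.095, 0.001], [0.002, 0.005, -1.0]]
contact_force: [0.1, 0.0, -0.6]
width: 0.697
grasp_force: 0.0
```

>>> play_rows(series=[{"tx": -0.2, "ty": 0.0, "tz": 0, "roll": 0}, {"tx": -0.2, "ty": 0.0, "tz": 0, "roll": 0}, {"tx": -0.2, "ty": 0.0, "tz": 0, "roll": 0}, {"tx": -0.2, "ty": 0.0, "tz": 0, "roll": 0}, {"tx": -0.2, "ty": 0.0, "tz": 0, "roll": 0}])

```text
time: 13.8
tool_pos: [0.4805, -0.0381, 0.1988]
ee_rot: [[0.104, 0.995, -0.005], [0.995, -0.104, -0.002], [-0.002, -0.005, -1.0]]
contact_force: [0.9, 1.0, -0.7]
width: 0.701
grasp_force: 0.0
```

```bash
python3 -c "
from h import *
p,d=camera('top')
for c,a,s in blobs(p,masks(p)['white'],90,220):
    x,y=ray('top',*c,.048);
    if x<.7 and -.4<y<.4 and x>.3: print(c,a,s,x.round(3),y.round(3),'station@.078',(R.T@(ray('top',*c,.078)-S)).round(4))
print(jars('scene'))
plan([(.445,-.211,.13,84.25),(.445,-.211,.033,84.25)])"
```

```text
[158.  184.2] 194 [19 20] 0.618 0.334 station@.078 [0.0575 0.1701]
[182.4 209.3] 125 [ 8 28] 0.547 0.261 station@.078 [-0.0037  0.0917]
[193.1 223.8] 173 [15 15] 0.507 0.228 station@.078 [-0.0401  0.056 ]
[212.4 225.3] 179 [16 15] 0.504 0.172 station@.078 [-0.0372  0.002 ]
[136.5 240.1] 211 [16 21] 0.455 0.386 station@.078 [-0.1053  0.2038]
[344.3 250.1] 150 [14 13] 0.444 -0.211 station@.078 [-0.0581 -0.3753]
[[  0.446  -0.21  133.   ]
 [  0.696  -0.233 124.   ]]
t 13.9 at [ 0.4812 -0.0336  0.1993] 84.35 F [ 0.1  0.8 -0.1] w 0.705 g 0.0
(0.445, -0.211, 0.13, 84.25) -> tx -0.1801 ty -0.0185 tz 0.0693 roll 0.10 rows 4
(0.445, -0.211, 0.033, 84.25) -> tx 0.0000 ty 0.0000 tz 0.0970 roll 0.00 rows 2
```

>>> play_rows(series=[{"tx": -0.18, "ty": -0.0185, "tz": 0.06, "roll": 0}, {"tx": -0.18, "ty": -0.0185, "tz": 0.06, "roll": 0}, {"tx": -0.18, "ty": -0.0185, "tz": 0.06, "roll": 0}, {"tx": -0.18, "ty": -0.0185, "tz": 0.06, "roll": 0}, {"tx": -0.18, "ty": -0.0185, "tz": 0.06, "roll": 0}], hand=0.85)

```text
time: 14.4
tool_pos: [0.4447, -0.2114, 0.1378]
ee_rot: [[0.099, 0.995, -0.006], [0.995, -0.099, 0.003], [0.002, -0.006, -1.0]]
contact_force: [1.0, -0.0, 0.7]
width: 0.854
grasp_force: 0.0
```

>>> play_rows(series=[{"tx": 0, "ty": 0, "tz": 0.03, "roll": 0}, {"tx": 0, "ty": 0, "tz": 0.03, "roll": 0}, {"tx": 0, "ty": 0, "tz": 0.03, "roll": 0}])

```text
time: 14.7
tool_pos: [0.4467, -0.2082, 0.1109]
ee_rot: [[0.093, 0.996, -0.002], [0.996, -0.093, 0.002], [0.002, -0.002, -1.0]]
contact_force: [-0.0, -0.9, 0.4]
width: 0.849
grasp_force: 0.0
```

```bash
python3 -c "
from h import *
plan([(.445,-.211,.033,84.25)])"
```

```text
t 14.7 at [ 0.4467 -0.2082  0.1109] 84.67 F [-0.  -0.9  0.4] w 0.849 g 0.0
(0.445, -0.211, 0.033, 84.25) -> tx -0.0029 ty -0.0015 tz 0.0779 roll 0.42 rows 2
```

>>> play_rows(series=[{"tx": -0.003, "ty": -0.002, "tz": 0.03, "roll": 0}, {"tx": -0.003, "ty": -0.002, "tz": 0.06, "roll": 0}, {"tx": -0.003, "ty": -0.002, "tz": 0.078, "roll": 0}, {"tx": -0.003, "ty": -0.002, "tz": 0.078, "roll": 0}, {"tx": -0.003, "ty": -0.002, "tz": 0.078, "roll": 0}])

```text
time: 15.2
tool_pos: [0.4455, -0.2128, 0.0349]
ee_rot: [[0.094, 0.996, 0.002], [0.996, -0.094, -0.001], [-0.001, 0.002, -1.0]]
contact_force: [-0.2, 0.6, -0.9]
width: 0.849
grasp_force: 0.0
```

>>> play_rows(series=[{"tx": 0, "ty": 0, "tz": 0, "roll": 0}, {"tx": 0, "ty": 0, "tz": 0, "roll": 0}, {"tx": 0, "ty": 0, "tz": 0, "roll": 0}, {"tx": 0, "ty": 0, "tz": 0, "roll": 0}, {"tx": 0, "ty": 0, "tz": 0, "roll": 0}], hand=0.4, force=20)

```text
time: 15.7
tool_pos: [0.4444, -0.2132, 0.0337]
ee_rot: [[0.096, 0.995, 0.0], [0.995, -0.096, -0.0], [-0.0, 0.0, -1.0]]
contact_force: [0.8, -0.4, 2.8]
width: 0.463
grasp_force: 20.1
```

>>> play_rows(series=[{"tx": 0, "ty": 0, "tz": 0, "roll": 0}, {"tx": 0, "ty": 0, "tz": 0, "roll": 0}])

```text
time: 15.9
tool_pos: [0.4444, -0.2132, 0.0337]
ee_rot: [[0.096, 0.995, 0.0], [0.995, -0.096, -0.0], [-0.0, 0.0, -1.0]]
contact_force: [-1.0, 0.4, 2.7]
width: 0.463
grasp_force: 20.0
```

```bash
python3 -c "
from h import *
x,y=st(-.038,-.057)
plan([(.445,-.211,.2,84.25),(.455,-.05,.2,84.25),(x,y,.2,84.25),(x,y,.065,84.25)])"
```

```text
t 15.9 at [ 0.4444 -0.2132  0.0337] 84.51 F [-1.   0.4  2.7] w 0.463 g 20.0
(0.445, -0.211, 0.2, 84.25) -> tx 0.0023 ty 0.0004 tz -0.1663 roll 0.26 rows 4
(0.455, -0.05, 0.2, 84.25) -> tx 0.1612 ty -0.0062 tz -0.0000 roll 0.00 rows 4
(np.float64(0.495880476794577), np.float64(0.10969394080095693), 0.2, 84.25) -> tx 0.1630 ty 0.0247 tz -0.0000 roll 0.00 rows 4
(np.float64(0.495880476794577), np.float64(0.10969394080095693), 0.065, 84.25) -> tx 0.0000 ty 0.0000 tz 0.1350 roll 0.00 rows 3
```

>>> play_rows(series=[{"tx": 0, "ty": 0, "tz": -0.05, "roll": 0}, {"tx": 0, "ty": 0, "tz": -0.1, "roll": 0}, {"tx": 0, "ty": 0, "tz": -0.15, "roll": 0}, {"tx": 0, "ty": 0, "tz": -0.166, "roll": 0}, {"tx": 0, "ty": 0, "tz": -0.166, "roll": 0}])

```text
time: 16.4
tool_pos: [0.4459, -0.2141, 0.203]
ee_rot: [[0.096, 0.995, 0.006], [0.995, -0.096, -0.004], [-0.003, 0.007, -1.0]]
contact_force: [-0.7, -0.6, -2.4]
width: 0.467
grasp_force: 20.0
```

>>> play_rows(series=[{"tx": 0.162, "ty": -0.006, "tz": 0, "roll": 0}, {"tx": 0.162, "ty": -0.006, "tz": 0, "roll": 0}, {"tx": 0.162, "ty": -0.006, "tz": 0, "roll": 0}, {"tx": 0.162, "ty": -0.006, "tz": 0, "roll": 0}])

```text
time: 16.8
tool_pos: [0.4524, -0.047, 0.1966]
ee_rot: [[0.09, 0.996, -0.005], [0.996, -0.09, 0.003], [0.003, -0.005, -1.0]]
contact_force: [0.0, 0.3, -1.7]
width: 0.462
grasp_force: 20.0
```

>>> play_rows(series=[{"tx": 0.162, "ty": 0.025, "tz": 0, "roll": 0}, {"tx": 0.162, "ty": 0.025, "tz": 0, "roll": 0}, {"tx": 0.162, "ty": 0.025, "tz": 0, "roll": 0}, {"tx": 0.162, "ty": 0.025, "tz": 0.01, "roll": 0}, {"tx": 0.162, "ty": 0.025, "tz": 0.02, "roll": 0}])

```text
time: 17.3
tool_pos: [0.4937, 0.1087, 0.1767]
ee_rot: [[0.092, 0.996, -0.004], [0.996, -0.092, -0.001], [-0.001, -0.003, -1.0]]
contact_force: [0.3, 0.2, -1.9]
width: 0.461
grasp_force: 20.0
```

>>> play_rows(series=[{"tx": 0, "ty": 0, "tz": 0.05, "roll": 0}, {"tx": 0, "ty": 0, "tz": 0.07, "roll": 0}, {"tx": 0, "ty": 0, "tz": 0.07, "roll": 0}, {"tx": 0, "ty": 0, "tz": 0.07, "roll": 0}])

```text
time: 17.7
tool_pos: [0.4937, 0.1059, 0.1087]
ee_rot: [[0.098, 0.995, -0.002], [0.995, -0.098, -0.001], [-0.001, -0.002, -1.0]]
contact_force: [0.2, 0.4, -0.8]
width: 0.464
grasp_force: 20.0
```

```bash
python3 -c "
from h import *
x,y=st(-.038,-.059)
plan([(x,y,.065,84.25)])"
```

```text
t 17.7 at [0.4937 0.1059 0.1087] 84.4 F [ 0.2  0.4 -0.8] w 0.464 g 20.0
(np.float64(0.4956801006713528), np.float64(0.1077040037644551), 0.065, 84.25) -> tx 0.0020 ty 0.0018 tz 0.0437 roll 0.15 rows 1
```

>>> play_rows(series=[{"tx": 0.002, "ty": 0.002, "tz": 0.02, "roll": 0}, {"tx": 0.002, "ty": 0.002, "tz": 0.038, "roll": 0}, {"tx": 0.002, "ty": 0.002, "tz": 0.044, "roll": 0}, {"tx": 0.002, "ty": 0.002, "tz": 0.044, "roll": 0}, {"tx": 0.002, "ty": 0.002, "tz": 0.044, "roll": 0}])

```text
time: 18.2
tool_pos: [0.4975, 0.1092, 0.0671]
ee_rot: [[0.096, 0.995, 0.003], [0.995, -0.096, 0.0], [0.0, 0.003, -1.0]]
contact_force: [1.2, 0.3, -1.6]
width: 0.468
grasp_force: 20.0
```

>>> play_rows(series=[{"tx": 0, "ty": 0, "tz": 0, "roll": 0}, {"tx": 0, "ty": 0, "tz": 0, "roll": 0}, {"tx": 0, "ty": 0, "tz": 0, "roll": 0}, {"tx": 0, "ty": 0, "tz": 0, "roll": 0}], hand=0.7)

```text
time: 18.6
tool_pos: [0.4967, 0.1095, 0.066]
ee_rot: [[0.095, 0.995, 0.001], [0.995, -0.095, 0.0], [0.0, 0.001, -1.0]]
contact_force: [-0.3, -0.5, 0.0]
width: 0.701
grasp_force: 0.0
```

>>> play_rows(series=[{"tx": 0, "ty": 0, "tz": -0.04, "roll": 0}, {"tx": 0, "ty": 0, "tz": -0.08, "roll": 0}, {"tx": 0, "ty": 0, "tz": -0.13, "roll": 0}, {"tx": 0, "ty": 0, "tz": -0.135, "roll": 0}, {"tx": 0, "ty": 0, "tz": -0.135, "roll": 0}])

```text
time: 19.1
tool_pos: [0.4976, 0.1096, 0.203]
ee_rot: [[0.095, 0.995, 0.005], [0.995, -0.095, 0.001], [0.001, 0.005, -1.0]]
contact_force: [0.3, 0.3, -1.2]
width: 0.697
grasp_force: 0.0
```

>>> play_rows(series=[{"tx": -0.15, "ty": -0.1, "tz": 0, "roll": 0}, {"tx": -0.15, "ty": -0.1, "tz": 0, "roll": 0}, {"tx": -0.15, "ty": -0.1, "tz": 0, "roll": 0}, {"tx": -0.15, "ty": -0.1, "tz": 0, "roll": 0}, {"tx": -0.15, "ty": -0.1, "tz": 0, "roll": 0}])

```text
time: 19.6
tool_pos: [0.3799, -0.0321, 0.1983]
ee_rot: [[0.1, 0.995, -0.004], [0.995, -0.1, -0.0], [-0.0, -0.004, -1.0]]
contact_force: [0.4, -0.5, -0.3]
width: 0.704
grasp_force: 0.0
```

```bash
python3 -c "
from h import *
for n,b,k in(('top',(150,165,300,275),5),('scene',(250,160,420,340),3.3)):
    p,d=snap(n,n+'b',b,k)
    for c,a,s in blobs(p,masks(p)['white'],120,220):
        x,y=R.T@(ray(n,*c,.078)-S)
        if abs(y)<.09 and abs(x+.04)<.05:print(n,c,a,s,np.round((x,y),4))
plan([])"
```

```text
top [193.1 223.9] 174 [15 15] [-0.0404  0.0559]
top [212.5 225.3] 178 [16 15] [-0.0372  0.0018]
top [232.7 227.5] 173 [15 14] [-0.0359 -0.0551]
t 19.7 at [ 0.3819 -0.0303  0.1989] 84.43 F [-0.2 -0.2  0.5] w 0.703 g 0.0
```

View pics/topb.png

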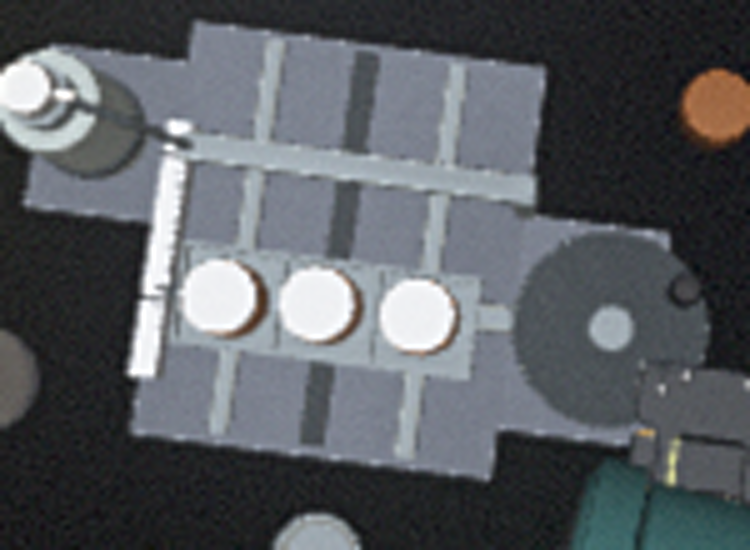

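```bash
python3 -c "
from h import *
plan([(.516,-.037,.18,84.25),(.516,-.037,.115,84.25)])"
```

```text
t 19.7 at [ 0.3819 -0.0303  0.1989] 84.43 F [-0.2 -0.2  0.5] w 0.703 g 0.0
(0.516, -0.037, 0.18, 84.25) -> tx 0.0064 ty 0.1342 tz 0.0189 roll 0.18 rows 3
(0.516, -0.037, 0.115, 84.25) -> tx 0.0000 ty 0.0000 tz 0.0650 roll 0.00 rows 2
```

>>> play_rows(series=[{"tx": 0.006, "ty": 0.134, "tz": 0.01, "roll": 0}, {"tx": 0.006, "ty": 0.134, "tz": 0.01, "roll": 0}, {"tx": 0.006, "ty": 0.134, "tz": 0.01, "roll": 0}, {"tx": 0.006, "ty": 0.134, "tz": 0.01, "roll": 0}, {"tx": 0.006, "ty": 0.134, "tz": 0.01, "roll": 0}])

```text
time: 20.2
tool_pos: [0.5166, -0.0359, 0.1883]
ee_rot: [[0.093, 0.996, -0.004], [0.996, -0.093, 0.001], [0.001, -0.004, -1.0]]
contact_force: [-1.1, -0.2, -0.4]
width: 0.698
grasp_force: 0.0
```

```bash
python3 -c "
from h import *
plan([(.516,-.037,.115,84.25)])"
```

```text
t 20.2 at [ 0.5166 -0.0359  0.1883] 84.64 F [-1.1 -0.2 -0.4] w 0.698 g 0.0
(0.516, -0.037, 0.115, 84.25) -> tx -0.0012 ty -0.0005 tz 0.0733 roll 0.39 rows 2
```

>>> play_rows(series=[{"tx": -0.001, "ty": -0.001, "tz": 0.035, "roll": 0}, {"tx": -0.001, "ty": -0.001, "tz": 0.06, "roll": 0}, {"tx": -0.001, "ty": -0.001, "tz": 0.071, "roll": 0}, {"tx": -0.001, "ty": -0.001, "tz": 0.071, "roll": 0}, {"tx": -0.001, "ty": -0.001, "tz": 0.071, "roll": 0}])

```text
time: 20.7
tool_pos: [0.5157, -0.0379, 0.1207]
ee_rot: [[0.095, 0.995, 0.002], [0.995, -0.095, -0.0], [0.0, 0.002, -1.0]]
contact_force: [0.1, -0.6, -0.0]
width: 0.697
grasp_force: 0.0
```

>>> play_rows(series=[{"tx": 0, "ty": 0, "tz": 0, "roll": 0}, {"tx": 0, "ty": 0, "tz": 0, "roll": 0}, {"tx": 0, "ty": 0, "tz": 0, "roll": 0}, {"tx": 0, "ty": 0, "tz": 0, "roll": 0}, {"tx": 0, "ty": 0, "tz": 0, "roll": 0}], hand=0.1, force=15)

```text
time: 21.2
tool_pos: [0.5155, -0.0381, 0.1197]
ee_rot: [[0.096, 0.995, 0.0], [0.995, -0.096, 0.0], [0.0, 0.0, -1.0]]
contact_force: [-0.3, -0.3, 0.3]
width: 0.315
grasp_force: 0.0
```

>>> play_rows(series=[{"tx": 0, "ty": 0, "tz": 0, "roll": 0}, {"tx": 0, "ty": 0, "tz": 0, "roll": 0}, {"tx": 0, "ty": 0, "tz": 0, "roll": 0}, {"tx": 0, "ty": 0, "tz": 0, "roll": 0}])

```text
time: 21.6
tool_pos: [0.5152, -0.038, 0.1194]
ee_rot: [[0.095, 0.995, -0.001], [0.995, -0.095, 0.0], [0.0, -0.001, -1.0]]
contact_force: [-0.9, 0.9, 1.0]
width: 0.189
grasp_force: 15.0
```

```bash
python3 -c "
from h import *
plan([(.516,-.037,.115,84.25)])"
```

```text
t 21.6 at [ 0.5152 -0.038   0.1194] 84.52 F [-0.9  0.9  1. ] w 0.189 g 15.0
(0.516, -0.037, 0.115, 84.25) -> tx 0.0010 ty 0.0007 tz 0.0044 roll 0.27 rows 1
```

>>> play_rows(series=[{"tx": -0.0053, "ty": -0.0127, "tz": 0, "roll": 0}, {"tx": -0.008, "ty": -0.0266, "tz": 0, "roll": 0}, {"tx": -0.005, "ty": -0.0404, "tz": 0, "roll": 0}, {"tx": 0.0012, "ty": -0.0529, "tz": 0, "roll": 0}, {"tx": 0.0012, "ty": -0.0529, "tz": 0, "roll": 0}])

```text
time: 22.1
tool_pos: [0.4612, -0.0305, 0.1194]
ee_rot: [[0.095, 0.996, -0.001], [0.996, -0.095, 0.002], [0.002, -0.001, -1.0]]
contact_force: [0.5, 3.5, -0.4]
width: 0.188
grasp_force: 15.0
```

```bash
python3 -c "
from h import *
plan([])
s=observe();c=np.array([.493,.0017]);v=s['tool_pos'][:2]-c;print(np.hypot(*v),np.degrees(np.arctan2(v[1],v[0])))
for n in ('top','scene'):
    for y in(.095,.099):
        xs,g=marks(n,S,R,y);print(n,y,*[f'{int(round(x*1000))}:{k}' for x,k in zip(xs,g) if -.056<x<-.01])"
```

```text
t 22.1 at [ 0.4612 -0.0305  0.1194] 84.56 F [ 0.5  3.5 -0.4] w 0.188 g 15.0
0.04525901001272714 -134.6251989437418
top 0.095 -56:207 -54:208 -52:215 -50:208 -48:200 -46:187 -44:161 -42:176 -40:197 -38:219 -36:178 -34:155 -32:189 -30:204 -28:208 -26:201 -24:212 -22:211 -20:205 -18:213 -16:205 -14:182 -12:203
top 0.099 -56:244 -54:244 -52:241 -50:231 -48:213 -46:185 -44:152 -42:216 -40:247 -38:245 -36:201 -34:179 -32:187 -30:231 -28:244 -26:244 -24:245 -22:245 -20:245 -18:243 -16:239 -14:235 -12:241
scene 0.095 -56:190 -54:191 -52:193 -50:191 -48:184 -46:170 -44:161 -42:160 -40:169 -38:172 -36:162 -34:151 -32:154 -30:170 -28:181 -26:186 -24:187 -22:190 -20:193 -18:194 -16:196 -14:195 -12:196
scene 0.099 -56:216 -54:215 -52:215 -50:212 -48:202 -46:186 -44:180 -42:188 -40:202 -38:203 -36:195 -34:187 -32:190 -30:204 -28:211 -26:215 -24:216 -22:217 -20:217 -18:217 -16:218 -14:219 -12:219
```

>>> play_rows(series=[{"tx": 0.0234, "ty": -0.0151, "tz": 0, "roll": 0}, {"tx": 0.0511, "ty": -0.0136, "tz": 0, "roll": 0}, {"tx": 0.0727, "ty": 0.0039, "tz": 0, "roll": 0}, {"tx": 0.0799, "ty": 0.0308, "tz": 0, "roll": 0}, {"tx": 0.0698, "ty": 0.0568, "tz": 0, "roll": 0}])

```text
time: 22.8
tool_pos: [0.5258, 0.0336, 0.1195]
ee_rot: [[0.092, 0.996, -0.003], [0.996, -0.092, -0.001], [-0.001, -0.003, -1.0]]
contact_force: [-10.7, -7.4, 6.8]
width: 0.188
grasp_force: 15.0
```

>>> play_rows(series=[{"tx": -0.0234, "ty": 0.0151, "tz": 0, "roll": 0}, {"tx": -0.0511, "ty": 0.0136, "tz": 0, "roll": 0}, {"tx": -0.0727, "ty": -0.0039, "tz": 0, "roll": 0}, {"tx": -0.0799, "ty": -0.0308, "tz": 0, "roll": 0}, {"tx": -0.0698, "ty": -0.0568, "tz": 0, "roll": 0}])

```text
time: 23.3
tool_pos: [0.4638, -0.0333, 0.1195]
ee_rot: [[0.098, 0.995, 0.003], [0.995, -0.098, -0.0], [-0.0, 0.003, -1.0]]
contact_force: [9.3, 7.8, -2.3]
width: 0.188
grasp_force: 15.0
```

```bash
python3 -c "
from h import *
plan([])
s=observe();c=np.array([.493,.0017]);v=s['tool_pos'][:2]-c;print(np.hypot(*v),np.degrees(np.arctan2(v[1],v[0])))
for n in ('top','scene'):
    for y in(.099,):
        xs,g=marks(n,S,R,y);print(n,y,*[f'{int(round(x*1000))}:{k}' for x,k in zip(xs,g) if -.056<x<.06])"
```

```text
t 23.3 at [ 0.4638 -0.0333  0.1195] 84.36 F [ 9.3  7.8 -2.3] w 0.188 g 15.0
0.045532387631600585 -129.8308661657308
top 0.099 -56:245 -54:244 -52:241 -50:233 -48:213 -46:185 -44:153 -42:215 -40:244 -38:245 -36:239 -34:238 -32:244 -30:243 -28:243 -26:244 -24:245 -22:245 -20:244 -18:245 -16:241 -14:236 -12:239 -10:192 -8:174 -6:238 -4:247 -2:246 0:238 2:240 4:243 6:245 8:243 10:243 12:245 14:243 16:243 18:245 20:239 22:234 24:232 26:239 28:238 30:229 32:240 34:243 36:234 38:195 40:178 42:169 44:129 46:91 48:71 50:106 52:172 54:234 56:246 58:235
scene 0.099 -56:216 -54:215 -52:216 -50:211 -48:202 -46:186 -44:180 -42:188 -40:203 -38:210 -36:213 -34:213 -32:214 -30:214 -28:214 -26:215 -24:216 -22:217 -20:217 -18:217 -16:217 -14:216 -12:205 -10:191 -8:186 -6:192 -4:202 -2:193 0:166 2:126 4:122 6:151 8:187 10:204 12:212 14:212 16:212 18:212 20:212 22:211 24:213 26:212 28:212 30:213 32:214 34:214 36:208 38:192 40:178 42:179 44:196 46:210 48:214 50:214 52:215 54:217 56:218 58:213
```

>>> play_rows(series=[{"tx": 0.0234, "ty": -0.0151, "tz": 0, "roll": 0}, {"tx": 0.0511, "ty": -0.0136, "tz": 0, "roll": 0}, {"tx": 0.0727, "ty": 0.0039, "tz": 0, "roll": 0}, {"tx": 0.0799, "ty": 0.0308, "tz": 0, "roll": 0}, {"tx": 0.0698, "ty": 0.0568, "tz": 0, "roll": 0}])

```text
time: 23.9
tool_pos: [0.526, 0.0334, 0.1196]
ee_rot: [[0.092, 0.996, -0.003], [0.996, -0.092, -0.001], [-0.001, -0.003, -1.0]]
contact_force: [-11.1, -7.1, 8.6]
width: 0.188
grasp_force: 15.0
```

>>> play_rows(series=[{"tx": -0.0234, "ty": 0.0151, "tz": 0, "roll": 0}, {"tx": -0.0511, "ty": 0.0136, "tz": 0, "roll": 0}, {"tx": -0.0727, "ty": -0.0039, "tz": 0, "roll": 0}, {"tx": -0.0799, "ty": -0.0308, "tz": 0, "roll": 0}, {"tx": -0.0698, "ty": -0.0568, "tz": 0, "roll": 0}])

```text
time: 24.4
tool_pos: [0.4641, -0.0336, 0.1197]
ee_rot: [[0.098, 0.995, 0.003], [0.995, -0.098, -0.001], [-0.001, 0.003, -1.0]]
contact_force: [8.3, 5.7, -2.3]
width: 0.187
grasp_force: 15.0
```

>>> play_rows(series=[{"tx": 0.0234, "ty": -0.0151, "tz": 0, "roll": 0}, {"tx": 0.0511, "ty": -0.0136, "tz": 0, "roll": 0}, {"tx": 0.0727, "ty": 0.0039, "tz": 0, "roll": 0}, {"tx": 0.0799, "ty": 0.0308, "tz": 0, "roll": 0}, {"tx": 0.0698, "ty": 0.0568, "tz": 0, "roll": 0}])

```text
time: 24.9
tool_pos: [0.5259, 0.0329, 0.1198]
ee_rot: [[0.092, 0.996, -0.003], [0.996, -0.092, -0.002], [-0.002, -0.003, -1.0]]
contact_force: [-11.2, -7.8, 9.1]
width: 0.191
grasp_force: 15.0
```

>>> play_rows(series=[{"tx": 0, "ty": 0, "tz": 0, "roll": 0}, {"tx": 0, "ty": 0, "tz": 0, "roll": 0}])

```text
time: 25.1
tool_pos: [0.5274, 0.0311, 0.1198]
ee_rot: [[0.096, 0.995, 0.001], [0.995, -0.096, -0.002], [-0.002, 0.001, -1.0]]
contact_force: [0.1, -1.3, 2.5]
width: 0.188
grasp_force: 15.0
```

```bash
python3 -c "
from h import *
plan([])
s=observe();c=np.array([.493,.0017]);v=s['tool_pos'][:2]-c;print(np.hypot(*v),np.degrees(np.arctan2(v[1],v[0])))
for n in ('top','scene'):
    for y in(.094,.099):
        xs,g=marks(n,S,R,y);print(n,y,*[f'{int(round(x*1000))}:{k}' for x,k in zip(xs,g) if -.006<x<.06])"
```

```text
t 25.1 at [0.5274 0.0311 0.1198] 84.47 F [ 0.1 -1.3  2.5] w 0.188 g 15.0
0.0452280210094558 40.471886481809264
top 0.094 -6:170 -4:170 -2:189 0:172 2:173 4:186 6:210 8:202 10:181 12:188 14:179 16:165 18:180 20:174 22:162 24:161 26:165 28:155 30:124 32:153 34:172 36:153 38:158 40:169 42:169 44:122 46:92 48:97 50:131 52:160 54:170 56:181 58:177
top 0.099 -6:243 -4:244 -2:244 0:238 2:240 4:243 6:244 8:244 10:243 12:245 14:243 16:243 18:245 20:239 22:234 24:229 26:220 28:193 30:163 32:225 34:247 36:238 38:193 40:178 42:172 44:130 46:91 48:69 50:104 52:173 54:236 56:248 58:236
scene 0.094 -6:179 -4:176 -2:169 0:151 2:118 4:96 6:102 8:126 10:153 12:166 14:173 16:176 18:176 20:172 22:170 24:163 26:145 28:123 30:131 32:151 34:162 36:164 38:159 40:153 42:157 44:164 46:171 48:173 50:174 52:177 54:184 56:189 58:186
scene 0.099 -6:215 -4:210 -2:196 0:166 2:127 4:123 6:151 8:187 10:204 12:212 14:212 16:213 18:213 20:212 22:211 24:208 26:194 28:182 30:185 32:200 34:210 36:208 38:193 40:178 42:179 44:196 46:210 48:213 50:214 52:215 54:218 56:219 58:213
```

>>> play_rows(series=[{"tx": -0.0226, "ty": 0.0127, "tz": 0, "roll": 0}, {"tx": -0.0483, "ty": 0.0108, "tz": 0, "roll": 0}, {"tx": -0.0689, "ty": -0.0049, "tz": 0, "roll": 0}, {"tx": -0.0773, "ty": -0.0294, "tz": 0, "roll": 0}, {"tx": -0.0709, "ty": -0.0544, "tz": 0, "roll": 0}])

```text
time: 25.8
tool_pos: [0.4654, -0.0342, 0.1198]
ee_rot: [[0.098, 0.995, 0.003], [0.995, -0.098, 0.0], [0.0, 0.003, -1.0]]
contact_force: [7.6, 6.8, 0.9]
width: 0.187
grasp_force: 15.0
```

>>> play_rows(series=[{"tx": 0, "ty": 0, "tz": 0, "roll": 0}, {"tx": 0, "ty": 0, "tz": 0, "roll": 0}, {"tx": 0, "ty": 0, "tz": 0, "roll": 0}])

```text
time: 26.1
tool_pos: [0.465, -0.0334, 0.1198]
ee_rot: [[0.095, 0.995, -0.001], [0.995, -0.095, -0.001], [-0.001, -0.001, -1.0]]
contact_force: [-2.6, 0.4, 4.2]
width: 0.19
grasp_force: 15.0
```

```bash
python3 -c "
from h import *
plan([])
s=observe();c=np.array([.493,.0017]);v=s['tool_pos'][:2]-c;print(np.hypot(*v),np.degrees(np.arctan2(v[1],v[0])))
for n in ('top','scene'):
    for y in(.094,.097,.1,.103):
        xs,g=marks(n,S,R,y);print(n,y,*[f'{int(round(x*1000))}:{k}' for x,k in zip(xs,g) if .03<x<.056])
snap('scene','sd',(300,200,430,320),5)"
```

```text
t 26.1 at [ 0.465  -0.0334  0.1198] 84.55 F [-2.6  0.4  4.2] w 0.19 g 15.0
0.04487993503245089 -128.62784059404876
top 0.094 30:187 32:185 34:173 36:149 38:154 40:166 42:170 44:122 46:91 48:99 50:133 52:161 54:169
top 0.097 30:222 32:235 34:235 36:219 38:193 40:177 42:167 44:108 46:76 48:69 50:110 52:162 54:212
top 0.1 30:235 32:243 34:244 36:235 38:194 40:165 42:142 44:133 46:98 48:76 50:110 52:180 54:242
top 0.103 30:244 32:246 34:246 36:234 38:208 40:185 42:196 44:240 46:152 48:103 50:107 52:192 54:247
scene 0.094 30:171 32:171 34:168 36:163 38:153 40:142 42:143 44:154 46:166 48:172 50:174 52:177 54:184
scene 0.097 30:201 32:204 34:201 36:197 38:184 40:169 42:170 44:185 46:197 48:203 50:203 52:205 54:211
scene 0.1 30:216 32:218 34:216 36:211 38:194 40:175 42:177 44:198 46:211 48:216 50:218 52:218 54:219
scene 0.103 30:220 32:220 34:219 36:213 38:197 40:179 42:181 44:201 46:214 48:220 50:220 52:220 54:220
```

View pics/sd.png

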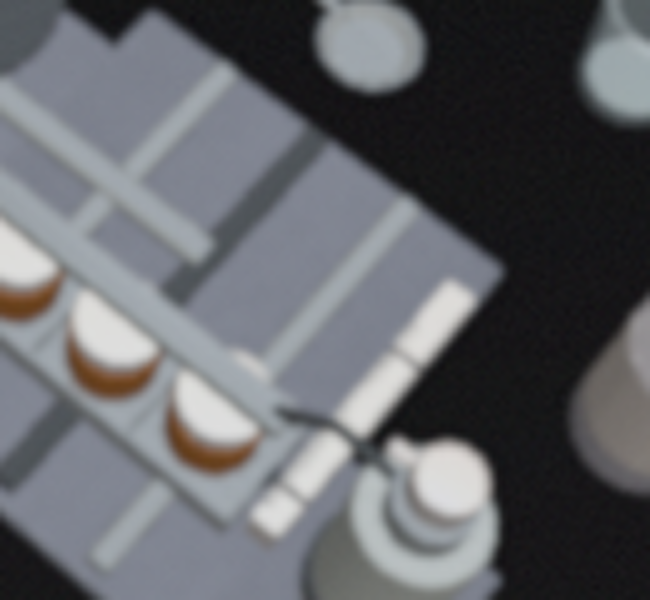

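>>> play_rows(series=[{"tx": 0, "ty": 0, "tz": 0, "roll": 0}, {"tx": 0, "ty": 0, "tz": 0, "roll": 0}, {"tx": 0, "ty": 0, "tz": 0, "roll": 0}, {"tx": 0, "ty": 0, "tz": 0, "roll": 0}], hand=0.5)

```text
time: 26.95
tool_pos: [0.4651, -0.033, 0.1189]
ee_rot: [[0.095, 0.995, -0.001], [0.995, -0.095, 0.0], [0.0, -0.001, -1.0]]
contact_force: [0.2, 0.2, -0.0]
width: 0.485
grasp_force: 0.0
```

>>> play_rows(series=[{"tx": 0, "ty": 0, "tz": -0.04, "roll": 0}, {"tx": 0, "ty": 0, "tz": -0.08, "roll": 0}, {"tx": 0, "ty": 0, "tz": -0.13, "roll": 0}, {"tx": 0, "ty": 0, "tz": -0.13, "roll": 0}, {"tx": 0, "ty": 0, "tz": -0.13, "roll": 0}])

```text
time: 27.45
tool_pos: [0.4659, -0.0333, 0.2509]
ee_rot: [[0.095, 0.995, 0.003], [0.995, -0.095, -0.0], [-0.0, 0.004, -1.0]]
contact_force: [-0.1, 0.0, -1.0]
width: 0.496
grasp_force: 0.0
```

```bash
python3 -c "
from h import *
plan([(.54,.15,.25,84.25),(.604,.3065,.25,84.25),(.604,.3065,.205,84.25)])
xs,g=marks('scene',S,R,.099);print(*[f'{int(round(x*1000))}:{k}' for x,k in zip(xs,g) if .03<x<.056])"
```

```text
t 27.45 at [ 0.4659 -0.0333  0.2509] 84.52 F [-0.1  0.  -1. ] w 0.496 g 0.0
(0.54, 0.15, 0.25, 84.25) -> tx 0.1895 ty 0.0563 tz 0.0009 roll 0.27 rows 4
(0.604, 0.3065, 0.25, 84.25) -> tx 0.1621 ty 0.0480 tz -0.0000 roll 0.00 rows 4
(0.604, 0.3065, 0.205, 84.25) -> tx 0.0000 ty 0.0000 tz 0.0450 roll 0.00 rows 1
30:213 32:214 34:214 36:208 38:191 40:175 42:175 44:194 46:209 48:213 50:214 52:215 54:218
```

>>> play_rows(series=[{"tx": 0.189, "ty": 0.056, "tz": 0, "roll": 0}, {"tx": 0.189, "ty": 0.056, "tz": 0, "roll": 0}, {"tx": 0.189, "ty": 0.056, "tz": 0, "roll": 0}, {"tx": 0.189, "ty": 0.056, "tz": 0, "roll": 0}, {"tx": 0.189, "ty": 0.056, "tz": 0, "roll": 0}], hand=0)

```text
time: 28.0
tool_pos: [0.5386, 0.1542, 0.245]
ee_rot: [[0.089, 0.996, -0.007], [0.996, -0.089, 0.001], [0.0, -0.007, -1.0]]
contact_force: [-0.9, -1.0, -0.3]
width: 0.108
grasp_force: 0.0
```

>>> play_rows(series=[{"tx": 0.162, "ty": 0.048, "tz": 0, "roll": 0}, {"tx": 0.162, "ty": 0.048, "tz": 0, "roll": 0}, {"tx": 0.162, "ty": 0.048, "tz": 0, "roll": 0}, {"tx": 0.162, "ty": 0.048, "tz": 0, "roll": 0}, {"tx": 0.162, "ty": 0.048, "tz": 0, "roll": 0}])

```text
time: 28.5
tool_pos: [0.6017, 0.3076, 0.2454]
ee_rot: [[0.093, 0.996, -0.006], [0.996, -0.093, -0.002], [-0.003, -0.005, -1.0]]
contact_force: [0.9, -0.6, -0.2]
width: 0.007
grasp_force: 0.0
```

>>> play_rows(series=[{"tx": 0, "ty": 0, "tz": 0.02, "roll": 0}, {"tx": 0, "ty": 0, "tz": 0.03, "roll": 0}, {"tx": 0, "ty": 0, "tz": 0.03, "roll": 0}, {"tx": 0, "ty": 0, "tz": 0.03, "roll": 0}])

```text
time: 28.9
tool_pos: [0.6019, 0.305, 0.2193]
ee_rot: [[0.097, 0.995, -0.001], [0.995, -0.097, -0.001], [-0.001, -0.001, -1.0]]
contact_force: [0.5, 0.3, 0.2]
width: 0.008
grasp_force: 0.0
```

```bash
python3 -c "
from h import *
plan([(.604,.3065,.196,84.25)])"
```

```text
t 28.9 at [0.6019 0.305  0.2193] 84.44 F [0.5 0.3 0.2] w 0.008 g 0.0
(0.604, 0.3065, 0.196, 84.25) -> tx 0.0017 ty 0.0019 tz 0.0233 roll 0.19 rows 1
```

>>> play_rows(series=[{"tx": 0.002, "ty": 0.002, "tz": 0.02, "roll": 0}, {"tx": 0.002, "ty": 0.002, "tz": 0.025, "roll": 0}, {"tx": 0.002, "ty": 0.002, "tz": 0.028, "roll": 0}, {"tx": 0.002, "ty": 0.002, "tz": 0.03, "roll": 0}, {"tx": 0.002, "ty": 0.002, "tz": 0.03, "roll": 0}])

```text
time: 29.4
tool_pos: [0.6045, 0.3076, 0.192]
ee_rot: [[0.096, 0.995, 0.002], [0.995, -0.096, 0.0], [0.0, 0.002, -1.0]]
contact_force: [-1.5, -1.5, 6.4]
width: 0.005
grasp_force: 2.8
```

>>> play_rows(series=[{"tx": 0, "ty": 0, "tz": 0.001, "roll": 0}, {"tx": 0, "ty": 0, "tz": 0.001, "roll": 0}, {"tx": 0, "ty": 0, "tz": 0.001, "roll": 0}])

```text
time: 29.7
tool_pos: [0.6045, 0.3076, 0.1915]
ee_rot: [[0.096, 0.995, 0.002], [0.995, -0.096, 0.0], [0.0, 0.002, -1.0]]
contact_force: [-2.1, -1.2, 5.4]
width: 0.006
grasp_force: 3.0
```

>>> play_rows(series=[{"tx": 0, "ty": 0, "tz": 0.002, "roll": 0}, {"tx": 0, "ty": 0, "tz": 0.004, "roll": 0}, {"tx": 0, "ty": 0, "tz": 0.004, "roll": 0}, {"tx": 0, "ty": 0, "tz": 0.004, "roll": 0}, {"tx": 0, "ty": 0, "tz": 0.004, "roll": 0}])

```text
time: 30.2
tool_pos: [0.6046, 0.3076, 0.1893]
ee_rot: [[0.096, 0.995, 0.004], [0.995, -0.096, 0.001], [0.001, 0.004, -1.0]]
contact_force: [-3.2, -1.8, 9.6]
width: 0.003
grasp_force: 5.0
```

>>> play_rows(series=[{"tx": 0, "ty": 0, "tz": 0.001, "roll": 0}, {"tx": 0, "ty": 0, "tz": 0.002, "roll": 0}, {"tx": 0, "ty": 0, "tz": 0.002, "roll": 0}, {"tx": 0, "ty": 0, "tz": 0.002, "roll": 0}])

```text
time: 30.6
tool_pos: [0.6046, 0.3076, 0.1892]
ee_rot: [[0.096, 0.995, 0.005], [0.995, -0.096, 0.001], [0.002, 0.005, -1.0]]
contact_force: [-5.3, -3.6, 14.9]
width: 0.007
grasp_force: 7.2
```

```bash
python3 -c "
from h import *
plan([])"
```

```text
t 30.6 at [0.6046 0.3076 0.1892] 84.5 F [-5.3 -3.6 14.9] w 0.007 g 7.2
```

>>> play_rows(series=[{"tx": 0, "ty": 0, "tz": -0.02, "roll": 0}, {"tx": 0, "ty": 0, "tz": -0.05, "roll": 0}, {"tx": 0, "ty": 0, "tz": -0.067, "roll": 0}, {"tx": 0, "ty": 0, "tz": -0.067, "roll": 0}, {"tx": 0, "ty": 0, "tz": -0.067, "roll": 0}])

```text
time: 31.1
tool_pos: [0.6044, 0.3081, 0.2496]
ee_rot: [[0.096, 0.995, 0.001], [0.995, -0.096, 0.0], [0.0, 0.001, -1.0]]
contact_force: [0.2, -0.3, -0.3]
width: 0.006
grasp_force: 0.0
```

>>> play_rows(series=[{"tx": -0.176, "ty": -0.053, "tz": 0, "roll": 0}, {"tx": -0.176, "ty": -0.053, "tz": 0, "roll": 0}, {"tx": -0.176, "ty": -0.053, "tz": 0, "roll": 0}, {"tx": -0.176, "ty": -0.053, "tz": 0, "roll": 0}, {"tx": -0.176, "ty": -0.053, "tz": 0, "roll": 0}], hand=0.5)

```text
time: 31.6
tool_pos: [0.5329, 0.1345, 0.2481]
ee_rot: [[0.1, 0.995, -0.003], [0.995, -0.1, -0.002], [-0.002, -0.003, -1.0]]
contact_force: [0.3, 0.2, -0.3]
width: 0.395
grasp_force: 0.0
```

>>> play_rows(series=[{"tx": -0.176, "ty": -0.053, "tz": 0, "roll": 0}, {"tx": -0.176, "ty": -0.053, "tz": 0, "roll": 0}, {"tx": -0.176, "ty": -0.053, "tz": 0, "roll": 0}, {"tx": -0.176, "ty": -0.053, "tz": 0, "roll": 0}, {"tx": -0.176, "ty": -0.053, "tz": 0.02, "roll": 0}])

```text
time: 32.1
tool_pos: [0.4655, -0.035, 0.2308]
ee_rot: [[0.1, 0.995, 0.004], [0.995, -0.1, -0.002], [-0.001, 0.004, -1.0]]
contact_force: [0.7, -0.0, -0.5]
width: 0.499
grasp_force: 0.0
```

>>> play_rows(series=[{"tx": 0, "ty": 0, "tz": 0.03, "roll": 0}, {"tx": 0, "ty": 0, "tz": 0.03, "roll": 0}, {"tx": 0, "ty": 0, "tz": 0.03, "roll": 0}, {"tx": 0, "ty": 0, "tz": 0.03, "roll": 0}])

```text
time: 32.5
tool_pos: [0.4661, -0.0318, 0.2005]
ee_rot: [[0.095, 0.996, 0.001], [0.996, -0.095, -0.0], [0.0, 0.001, -1.0]]
contact_force: [-0.3, -0.8, -0.3]
width: 0.501
grasp_force: 0.0
```

```bash
python3 -c "
from h import *
plan([(.4650,-.0334,.1195,84.5)])
xs,g=marks('scene',S,R,.099);print(*[f'{int(round(x*1000))}:{k}' for x,k in zip(xs,g) if .03<x<.056])
f=np.load('scene0.npz');p,d=camera('scene');print([b[0] for b in blobs(p,masks(p)['white'],120,200) if abs(b[0][0]-389)<20])"
```

```text
t 32.5 at [ 0.4661 -0.0318  0.2005] 84.57 F [-0.3 -0.8 -0.3] w 0.501 g 0.0
(0.465, -0.0334, 0.1195, 84.5) -> tx -0.0017 ty -0.0009 tz 0.0810 roll 0.07 rows 2
30:213 32:214 34:214 36:208 38:191 40:175 42:174 44:194 46:209 48:213 50:214 52:215 54:218
[array([389.2, 295.3])]
```

>>> play_rows(series=[{"tx": -0.002, "ty": -0.001, "tz": 0.035, "roll": 0}, {"tx": -0.002, "ty": -0.001, "tz": 0.065, "roll": 0}, {"tx": -0.002, "ty": -0.001, "tz": 0.081, "roll": 0}, {"tx": -0.002, "ty": -0.001, "tz": 0.081, "roll": 0}, {"tx": -0.002, "ty": -0.001, "tz": 0.081, "roll": 0}])

```text
time: 33.1
tool_pos: [0.4648, -0.034, 0.1197]
ee_rot: [[0.095, 0.995, 0.002], [0.995, -0.095, -0.0], [-0.0, 0.002, -1.0]]
contact_force: [-0.8, -0.5, 0.9]
width: 0.499
grasp_force: 0.0
```

>>> play_rows(series=[{"tx": 0, "ty": 0, "tz": 0, "roll": 0}, {"tx": 0, "ty": 0, "tz": 0, "roll": 0}, {"tx": 0, "ty": 0, "tz": 0, "roll": 0}, {"tx": 0, "ty": 0, "tz": 0, "roll": 0}, {"tx": 0, "ty": 0, "tz": 0, "roll": 0}], hand=0.1, force=15)

```text
time: 33.6
tool_pos: [0.4647, -0.0341, 0.1192]
ee_rot: [[0.096, 0.995, 0.002], [0.995, -0.096, -0.0], [0.0, 0.002, -1.0]]
contact_force: [0.9, -0.2, 1.7]
width: 0.187
grasp_force: 15.0
```

>>> play_rows(series=[{"tx": 0, "ty": 0, "tz": 0, "roll": 0}, {"tx": 0, "ty": 0, "tz": 0, "roll": 0}])

```text
time: 33.8
tool_pos: [0.4647, -0.034, 0.1192]
ee_rot: [[0.095, 0.995, 0.002], [0.995, -0.095, 0.0], [0.0, 0.002, -1.0]]
contact_force: [1.2, 0.5, 3.1]
width: 0.186
grasp_force: 15.0
```

Knob held; crank back six half turns counter-clockwise.

>>> play_rows(series=[{"tx": -0.0072, "ty": 0.0269, "tz": 0, "roll": 0}, {"tx": 0.0028, "ty": 0.0528, "tz": 0, "roll": 0}, {"tx": 0.0261, "ty": 0.068, "tz": 0, "roll": 0}, {"tx": 0.0539, "ty": 0.0665, "tz": 0, "roll": 0}, {"tx": 0.0755, "ty": 0.049, "tz": 0, "roll": 0}])

```text
time: 34.3
tool_pos: [0.5219, 0.0359, 0.1189]
ee_rot: [[0.096, 0.995, 0.002], [0.995, -0.096, -0.003], [-0.002, 0.002, -1.0]]
contact_force: [-4.7, -8.0, 6.8]
width: 0.186
grasp_force: 15.0
```

>>> play_rows(series=[{"tx": 0.0072, "ty": -0.0269, "tz": 0, "roll": 0}, {"tx": -0.0028, "ty": -0.0528, "tz": 0, "roll": 0}, {"tx": -0.0261, "ty": -0.068, "tz": 0, "roll": 0}, {"tx": -0.0539, "ty": -0.0665, "tz": 0, "roll": 0}, {"tx": -0.0755, "ty": -0.049, "tz": 0, "roll": 0}])

```text
time: 34.8
tool_pos: [0.4633, -0.0333, 0.1193]
ee_rot: [[0.095, 0.995, 0.002], [0.995, -0.095, 0.003], [0.003, 0.001, -1.0]]
contact_force: [6.0, 11.6, 0.1]
width: 0.19
grasp_force: 15.0
```

>>> play_rows(series=[{"tx": -0.0072, "ty": 0.0269, "tz": 0, "roll": 0}, {"tx": 0.0028, "ty": 0.0528, "tz": 0, "roll": 0}, {"tx": 0.0261, "ty": 0.068, "tz": 0, "roll": 0}, {"tx": 0.0539, "ty": 0.0665, "tz": 0, "roll": 0}, {"tx": 0.0755, "ty": 0.049, "tz": 0, "roll": 0}])

```text
time: 35.3
tool_pos: [0.5219, 0.0357, 0.1192]
ee_rot: [[0.096, 0.995, 0.002], [0.995, -0.096, -0.003], [-0.003, 0.002, -1.0]]
contact_force: [-4.8, -9.2, 9.1]
width: 0.185
grasp_force: 15.0
```

>>> play_rows(series=[{"tx": 0.0072, "ty": -0.0269, "tz": 0, "roll": 0}, {"tx": -0.0028, "ty": -0.0528, "tz": 0, "roll": 0}, {"tx": -0.0261, "ty": -0.068, "tz": 0, "roll": 0}, {"tx": -0.0539, "ty": -0.0665, "tz": 0, "roll": 0}, {"tx": -0.0755, "ty": -0.049, "tz": 0, "roll": 0}])

```text
time: 35.8
tool_pos: [0.4633, -0.0335, 0.1195]
ee_rot: [[0.095, 0.995, 0.002], [0.995, -0.095, 0.003], [0.003, 0.001, -1.0]]
contact_force: [6.7, 10.6, 0.9]
width: 0.185
grasp_force: 15.0
```

>>> play_rows(series=[{"tx": -0.0072, "ty": 0.0269, "tz": 0, "roll": 0}, {"tx": 0.0028, "ty": 0.0528, "tz": 0, "roll": 0}, {"tx": 0.0261, "ty": 0.068, "tz": 0, "roll": 0}, {"tx": 0.0539, "ty": 0.0665, "tz": 0, "roll": 0}, {"tx": 0.0755, "ty": 0.049, "tz": 0, "roll": 0}])

```text
time: 36.3
tool_pos: [0.5219, 0.0356, 0.1194]
ee_rot: [[0.096, 0.995, 0.002], [0.995, -0.096, -0.003], [-0.003, 0.002, -1.0]]
contact_force: [-5.1, -9.3, 9.8]
width: 0.188
grasp_force: 15.0
```

>>> play_rows(series=[{"tx": 0.0072, "ty": -0.0269, "tz": 0, "roll": 0}, {"tx": -0.0028, "ty": -0.0528, "tz": 0, "roll": 0}, {"tx": -0.0261, "ty": -0.068, "tz": 0, "roll": 0}, {"tx": -0.0539, "ty": -0.0665, "tz": 0, "roll": 0}, {"tx": -0.0755, "ty": -0.049, "tz": 0, "roll": 0}])

```text
time: 36.8
tool_pos: [0.4633, -0.0335, 0.1197]
ee_rot: [[0.095, 0.995, 0.002], [0.995, -0.095, 0.003], [0.003, 0.001, -1.0]]
contact_force: [5.6, 9.9, 1.8]
width: 0.186
grasp_force: 15.0
```

>>> play_rows(series=[{"tx": 0, "ty": 0, "tz": 0, "roll": 0}, {"tx": 0, "ty": 0, "tz": 0, "roll": 0}])

```text
time: 37.0
tool_pos: [0.4652, -0.0347, 0.1197]
ee_rot: [[0.097, 0.995, 0.003], [0.995, -0.097, -0.001], [-0.0, 0.003, -1.0]]
contact_force: [1.0, 0.2, 4.5]
width: 0.189
grasp_force: 15.0
```

```bash
python3 -c "
from h import *
plan([])
s=observe();c=np.array([.493,.0017]);v=s['tool_pos'][:2]-c;print(np.hypot(*v),np.degrees(np.arctan2(v[1],v[0])))
for n in ('top','scene'):
    for y in(.095,.099):
        xs,g=marks(n,S,R,y);print(n,y,*[f'{int(round(x*1000))}:{k}' for x,k in zip(xs,g) if -.056<x<-.01])"
```

```text
t 37.0 at [ 0.4652 -0.0347  0.1197] 84.46 F [1.  0.2 4.5] w 0.189 g 15.0
0.04581912625972024 -127.35418735921911
top 0.095 -56:209 -54:210 -52:216 -50:206 -48:198 -46:186 -44:159 -42:175 -40:197 -38:218 -36:169 -34:149 -32:198 -30:206 -28:207 -26:200 -24:212 -22:210 -20:203 -18:213 -16:206 -14:183 -12:202
top 0.099 -56:245 -54:245 -52:241 -50:233 -48:214 -46:186 -44:153 -42:216 -40:246 -38:244 -36:204 -34:189 -32:205 -30:236 -28:246 -26:245 -24:246 -22:245 -20:244 -18:244 -16:239 -14:235 -12:242
scene 0.095 -56:190 -54:191 -52:193 -50:191 -48:184 -46:170 -44:160 -42:160 -40:167 -38:168 -36:157 -34:149 -32:156 -30:173 -28:182 -26:186 -24:187 -22:190 -20:193 -18:194 -16:196 -14:195 -12:197
scene 0.099 -56:216 -54:215 -52:216 -50:211 -48:201 -46:187 -44:180 -42:187 -40:200 -38:200 -36:193 -34:188 -32:193 -30:206 -28:212 -26:215 -24:216 -22:216 -20:217 -18:217 -16:218 -14:219 -12:219
```

>>> play_rows(series=[{"tx": -0.0068, "ty": 0.0213, "tz": 0, "roll": 0}, {"tx": -0.0024, "ty": 0.0433, "tz": 0, "roll": 0}, {"tx": 0.012, "ty": 0.0604, "tz": 0, "roll": 0}, {"tx": 0.0328, "ty": 0.0685, "tz": 0, "roll": 0}, {"tx": 0.055, "ty": 0.0656, "tz": 0, "roll": 0}])

```text
time: 37.7
tool_pos: [0.5363, 0.0137, 0.1196]
ee_rot: [[0.096, 0.995, 0.002], [0.995, -0.096, -0.003], [-0.003, 0.003, -1.0]]
contact_force: [-4.2, -3.4, 9.4]
width: 0.191
grasp_force: 15.0
```

>>> play_rows(series=[{"tx": 0, "ty": 0, "tz": 0, "roll": 0}, {"tx": 0, "ty": 0, "tz": 0, "roll": 0}, {"tx": 0, "ty": 0, "tz": 0, "roll": 0}, {"tx": 0, "ty": 0, "tz": 0, "roll": 0}])

```text
time: 38.1
tool_pos: [0.5354, 0.0159, 0.1197]
ee_rot: [[0.094, 0.996, 0.003], [0.996, -0.094, 0.001], [0.002, 0.003, -1.0]]
contact_force: [2.4, 2.4, 6.3]
width: 0.189
grasp_force: 15.0
```

```bash
python3 -c "
from h import *
plan([])
s=observe();c=np.array([.493,.0017]);v=s['tool_pos'][:2]-c;print(np.hypot(*v),np.degrees(np.arctan2(v[1],v[0])))
for n in ('top','scene'):
    for y in(.095,.099):
        xs,g=marks(n,S,R,y);print(n,y,*[f'{int(round(x*1000))}:{k}' for x,k in zip(xs,g) if -.06<x<-.028])"
```

```text
t 38.1 at [0.5354 0.0159 0.1197] 84.6 F [2.4 2.4 6.3] w 0.189 g 15.0
0.04466055069019331 18.476779396160826
top 0.095 -60:203 -58:213 -56:208 -54:209 -52:217 -50:209 -48:199 -46:177 -44:127 -42:157 -40:196 -38:221 -36:222 -34:224 -32:240 -30:222
top 0.099 -60:243 -58:245 -56:243 -54:244 -52:242 -50:232 -48:212 -46:178 -44:134 -42:209 -40:246 -38:246 -36:239 -34:238 -32:243 -30:244
scene 0.095 -60:191 -58:190 -56:190 -54:191 -52:193 -50:190 -48:179 -46:162 -44:150 -42:154 -40:167 -38:177 -36:181 -34:182 -32:184 -30:187
scene 0.099 -60:217 -58:215 -56:216 -54:215 -52:215 -50:209 -48:195 -46:177 -44:173 -42:185 -40:203 -38:210 -36:213 -34:213 -32:214 -30:214
```

>>> play_rows(series=[{"tx": 0, "ty": 0, "tz": 0, "roll": 0}, {"tx": 0, "ty": 0, "tz": 0, "roll": 0}, {"tx": 0, "ty": 0, "tz": 0, "roll": 0}, {"tx": 0, "ty": 0, "tz": 0, "roll": 0}], hand=0.5)

```text
time: 38.7
tool_pos: [0.5339, 0.0144, 0.1176]
ee_rot: [[0.096, 0.995, -0.002], [0.995, -0.096, -0.0], [-0.0, -0.002, -1.0]]
contact_force: [0.3, 0.5, 0.6]
width: 0.484
grasp_force: 0.0
```

>>> play_rows(series=[{"tx": 0, "ty": 0, "tz": -0.04, "roll": 0}, {"tx": 0, "ty": 0, "tz": -0.08, "roll": 0}, {"tx": 0, "ty": 0, "tz": -0.08, "roll": 0}, {"tx": 0, "ty": 0, "tz": -0.08, "roll": 0}, {"tx": 0, "ty": 0, "tz": -0.08, "roll": 0}], hand=0.75)

```text
time: 39.2
tool_pos: [0.5337, 0.0144, 0.1967]
ee_rot: [[0.096, 0.995, -0.003], [0.995, -0.096, 0.0], [-0.0, -0.003, -1.0]]
contact_force: [-0.1, 0.1, -0.3]
width: 0.751
grasp_force: 0.0
```

```bash
cat >> h.py <<'E'
def cap(n,z):
    p,d=camera(n)
    for c,a,s in blobs(p,masks(p)["white"],110,220):
        w=ray(n,*c,z)
        if .4<w[0]<.6 and -.45<w[1]<.29 and max(s)<20:print(n,c,a,s,w.round(4),"st",(R.T@(w-S)).round(4))
E
python3 -c "
from h import *
cap('top',.078);cap('scene',.078)
x,y=st(-.044,-.057)
plan([(x,y,.16,84.5),(x,y,.066,84.5)])
p,d=snap('scene','after',(250,160,420,310),4)
for y in(.095,.099):
    xs,g=marks('scene',S,R,y);print(y,*[f'{int(round(x*1000))}:{k}' for x,k in zip(xs,g) if -.06<x<-.028])
"
```

```text
top [192.8 225.8] 175 [15 15] [0.4995 0.2228] st [-0.0458  0.0559]
top [212.2 227.2] 176 [15 15] [0.4972 0.1687] st [-0.0426  0.0018]
scene [327.8 222.7] 214 [17 16] [0.4942 0.112 ] st [-0.0399 -0.0549]
t 39.3 at [0.5336 0.0145 0.1963] 84.51 F [-0.4  0.2 -0.6] w 0.75 g 0.0
(np.float64(0.4899106656850715), np.float64(0.11029506917062938), 0.16, 84.5) -> tx 0.0912 ty -0.0526 tz 0.0363 roll 0.01 rows 3
(np.float64(0.4899106656850715), np.float64(0.11029506917062938), 0.066, 84.5) -> tx 0.0000 ty 0.0000 tz 0.0940 roll 0.00 rows 2
0.095 -60:192 -58:191 -56:191 -54:192 -52:193 -50:190 -48:179 -46:162 -44:150 -42:154 -40:167 -38:178 -36:181 -34:182 -32:184 -30:187
0.099 -60:217 -58:215 -56:216 -54:215 -52:215 -50:209 -48:195 -46:177 -44:173 -42:185 -40:202 -38:209 -36:213 -34:214 -32:215 -30:214
```

View pics/after.png

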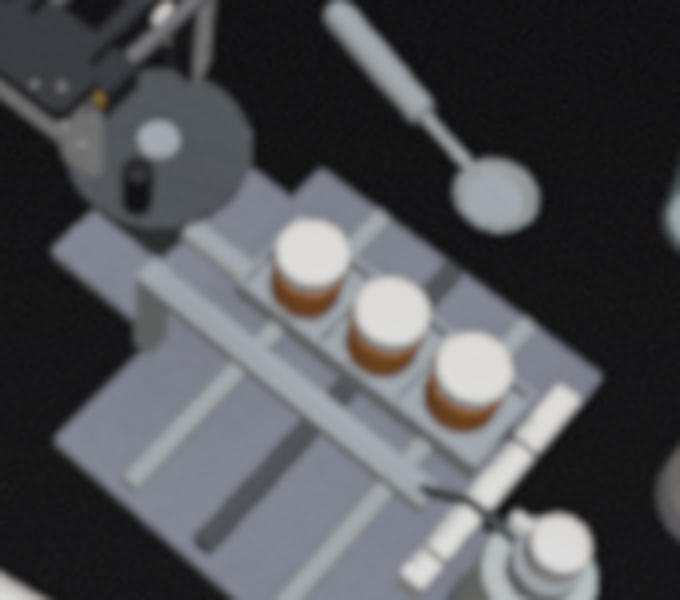

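>>> play_rows(series=[{"tx": 0.092, "ty": -0.049, "tz": 0.03, "roll": 0}, {"tx": 0.092, "ty": -0.049, "tz": 0.03, "roll": 0}, {"tx": 0.092, "ty": -0.049, "tz": 0.03, "roll": 0}, {"tx": 0.092, "ty": -0.049, "tz": 0.06, "roll": 0}, {"tx": 0.092, "ty": -0.049, "tz": 0.06, "roll": 0}])

```text
time: 39.95
tool_pos: [0.492, 0.1105, 0.1346]
ee_rot: [[0.094, 0.995, -0.008], [0.996, -0.095, -0.001], [-0.002, -0.008, -1.0]]
contact_force: [-0.7, -0.5, -1.2]
width: 0.749
grasp_force: 0.0
```

>>> play_rows(series=[{"tx": 0, "ty": 0, "tz": 0, "roll": 0}, {"tx": 0, "ty": 0, "tz": 0, "roll": 0}])

```text
time: 40.15
tool_pos: [0.4956, 0.1102, 0.1397]
ee_rot: [[0.096, 0.995, 0.002], [0.995, -0.096, 0.0], [0.0, 0.002, -1.0]]
contact_force: [-0.1, 0.1, 0.3]
width: 0.749
grasp_force: 0.0
```

```bash
python3 -c "
from h import *
plan([(.493,.1105,.066,84.5)])"
```

```text
t 40.15 at [0.4956 0.1102 0.1397] 84.47 F [-0.1  0.1  0.3] w 0.749 g 0.0
(0.493, 0.1105, 0.066, 84.5) -> tx 0.0000 ty -0.0026 tz 0.0737 roll -0.03 rows 2
```

>>> play_rows(series=[{"tx": 0, "ty": -0.0026, "tz": 0.03, "roll": 0}, {"tx": 0, "ty": -0.0026, "tz": 0.06, "roll": 0}, {"tx": 0, "ty": -0.0026, "tz": 0.074, "roll": 0}, {"tx": 0, "ty": -0.0026, "tz": 0.074, "roll": 0}, {"tx": 0, "ty": -0.0026, "tz": 0.074, "roll": 0}])

```text
time: 40.65
tool_pos: [0.4931, 0.1108, 0.0658]
ee_rot: [[0.096, 0.995, 0.002], [0.995, -0.096, 0.0], [0.0, 0.002, -1.0]]
contact_force: [-1.3, 0.8, -0.4]
width: 0.751
grasp_force: 0.0
```

>>> play_rows(series=[{"tx": 0, "ty": 0, "tz": 0, "roll": 0}, {"tx": 0, "ty": 0, "tz": 0, "roll": 0}, {"tx": 0, "ty": 0, "tz": 0, "roll": 0}, {"tx": 0, "ty": 0, "tz": 0, "roll": 0}, {"tx": 0, "ty": 0, "tz": 0, "roll": 0}], hand=0.4, force=20)

```text
time: 41.15
tool_pos: [0.4925, 0.111, 0.0652]
ee_rot: [[0.095, 0.995, 0.001], [0.995, -0.095, 0.0], [0.0, 0.001, -1.0]]
contact_force: [-0.6, 0.1, 3.7]
width: 0.466
grasp_force: 20.0
```

>>> play_rows(series=[{"tx": 0, "ty": 0, "tz": -0.05, "roll": 0}, {"tx": 0, "ty": 0, "tz": -0.1, "roll": 0}, {"tx": 0, "ty": 0, "tz": -0.134, "roll": 0}, {"tx": 0, "ty": 0, "tz": -0.134, "roll": 0}, {"tx": 0, "ty": 0, "tz": -0.134, "roll": 0}])

```text
time: 41.65
tool_pos: [0.492, 0.1109, 0.1983]
ee_rot: [[0.095, 0.995, 0.0], [0.995, -0.095, 0.0], [0.0, 0.0, -1.0]]
contact_force: [0.5, 1.3, -2.3]
width: 0.466
grasp_force: 20.0
```

```bash
python3 -c "
from h import *
plan([(.46,-.12,.2,84.5),(.426,-.35,.2,84.5),(.426,-.35,.039,84.5)])"
```

```text
t 41.65 at [0.492  0.1109 0.1983] 84.52 F [ 0.5  1.3 -2.3] w 0.466 g 20.0
(0.46, -0.12, 0.2, 84.5) -> tx -0.2329 ty -0.0098 tz -0.0017 roll 0.02 rows 5
(0.426, -0.35, 0.2, 84.5) -> tx -0.2322 ty -0.0118 tz -0.0000 roll 0.00 rows 5
(0.426, -0.35, 0.039, 84.5) -> tx 0.0000 ty 0.0000 tz 0.1610 roll 0.00 rows 4
```

>>> play_rows(series=[{"tx": -0.232, "ty": -0.01, "tz": 0, "roll": 0}, {"tx": -0.232, "ty": -0.01, "tz": 0, "roll": 0}, {"tx": -0.232, "ty": -0.01, "tz": 0, "roll": 0}, {"tx": -0.232, "ty": -0.01, "tz": 0, "roll": 0}, {"tx": -0.232, "ty": -0.01, "tz": 0, "roll": 0}])

```text
time: 42.15
tool_pos: [0.4575, -0.1213, 0.1949]
ee_rot: [[0.098, 0.995, -0.006], [0.995, -0.098, 0.001], [0.001, -0.006, -1.0]]
contact_force: [-0.2, -0.2, -1.4]
width: 0.464
grasp_force: 20.0
```

>>> play_rows(series=[{"tx": -0.232, "ty": -0.012, "tz": 0, "roll": 0}, {"tx": -0.232, "ty": -0.012, "tz": 0, "roll": 0}, {"tx": -0.232, "ty": -0.012, "tz": 0, "roll": 0}, {"tx": -0.232, "ty": -0.012, "tz": 0, "roll": 0}, {"tx": -0.232, "ty": -0.012, "tz": 0, "roll": 0}])

```text
time: 42.65
tool_pos: [0.4235, -0.3509, 0.1943]
ee_rot: [[0.098, 0.995, -0.005], [0.995, -0.098, 0.004], [0.004, -0.005, -1.0]]
contact_force: [1.0, 1.2, -1.4]
width: 0.462
grasp_force: 20.0
```

>>> play_rows(series=[{"tx": 0, "ty": 0, "tz": 0.05, "roll": 0}, {"tx": 0, "ty": 0, "tz": 0.1, "roll": 0}, {"tx": 0, "ty": 0, "tz": 0.11, "roll": 0}, {"tx": 0, "ty": 0, "tz": 0.11, "roll": 0}, {"tx": 0, "ty": 0, "tz": 0.11, "roll": 0}])

```text
time: 43.15
tool_pos: [0.4266, -0.3492, 0.0897]
ee_rot: [[0.095, 0.995, 0.001], [0.995, -0.095, -0.001], [-0.001, 0.001, -1.0]]
contact_force: [0.1, -0.4, -1.1]
width: 0.464
grasp_force: 20.0
```

```bash
python3 -c "
from h import *
plan([(.426,-.35,.039,84.5)])"
```

```text
t 43.15 at [ 0.4266 -0.3492  0.0897] 84.55 F [ 0.1 -0.4 -1.1] w 0.464 g 20.0
(0.426, -0.35, 0.039, 84.5) -> tx -0.0009 ty -0.0005 tz 0.0507 roll 0.05 rows 2
```

>>> play_rows(series=[{"tx": -0.001, "ty": 0, "tz": 0.025, "roll": 0}, {"tx": -0.001, "ty": 0, "tz": 0.042, "roll": 0}, {"tx": -0.001, "ty": 0, "tz": 0.05, "roll": 0}, {"tx": -0.001, "ty": 0, "tz": 0.05, "roll": 0}, {"tx": -0.001, "ty": 0, "tz": 0.05, "roll": 0}])

```text
time: 43.65
tool_pos: [0.4268, -0.3507, 0.0406]
ee_rot: [[0.095, 0.995, 0.003], [0.995, -0.095, -0.002], [-0.002, 0.003, -1.0]]
contact_force: [-0.3, -0.8, -0.8]
width: 0.462
grasp_force: 20.0
```

>>> play_rows(series=[{"tx": 0, "ty": 0, "tz": 0, "roll": 0}, {"tx": 0, "ty": 0, "tz": 0, "roll": 0}, {"tx": 0, "ty": 0, "tz": 0, "roll": 0}, {"tx": 0, "ty": 0, "tz": 0, "roll": 0}], hand=0.75)

```text
time: 44.05
tool_pos: [0.4259, -0.35, 0.0389]
ee_rot: [[0.096, 0.995, 0.001], [0.995, -0.096, -0.001], [-0.0, 0.001, -1.0]]
contact_force: [-0.1, 0.4, 0.4]
width: 0.74
grasp_force: 0.0
```

>>> play_rows(series=[{"tx": 0, "ty": 0, "tz": -0.04, "roll": 0}, {"tx": 0, "ty": 0, "tz": -0.09, "roll": 0}, {"tx": 0, "ty": 0, "tz": -0.14, "roll": 0}, {"tx": 0, "ty": 0, "tz": -0.16, "roll": 0}, {"tx": 0, "ty": 0, "tz": -0.16, "roll": 0}])

```text
time: 44.55
tool_pos: [0.4273, -0.3515, 0.2036]
ee_rot: [[0.096, 0.995, 0.007], [0.995, -0.095, -0.007], [-0.006, 0.008, -1.0]]
contact_force: [0.3, 0.2, 0.0]
width: 0.753
grasp_force: 0.0
```

```bash
python3 -c "
from h import *
cap('scene',.052);cap('top',.078);cap('scene',.078)
plan([(.46,-.1,.2,84.5),(.4975,.167,.18,84.5),(.4975,.167,.066,84.5)])"
```

```text
scene [199.7 122.3] 126 [15 12] [ 0.4288 -0.3488] st [-0.0588 -0.5199]
top [192.8 225.8] 175 [15 15] [0.4995 0.2228] st [-0.0458  0.0559]
top [212.1 227.3] 177 [15 15] [0.4969 0.1689] st [-0.0429  0.0021]
scene [199.7 122.3] 125 [15 11] [ 0.4436 -0.3295] st [-0.046  -0.4993]
t 44.7 at [ 0.425  -0.3492  0.1962] 84.52 F [-0.4 -0.4 -0.2] w 0.75 g 0.0
(0.46, -0.1, 0.2, 84.5) -> tx 0.2514 ty 0.0110 tz -0.0038 roll 0.02 rows 6
(0.4975, 0.167, 0.18, 84.5) -> tx 0.2694 ty 0.0117 tz 0.0200 roll 0.00 rows 6
(0.4975, 0.167, 0.066, 84.5) -> tx 0.0000 ty 0.0000 tz 0.1140 roll 0.00 rows 3
```

>>> play_rows(series=[{"tx": 0.23, "ty": 0.01, "tz": 0, "roll": 0}, {"tx": 0.23, "ty": 0.01, "tz": 0, "roll": 0}, {"tx": 0.23, "ty": 0.01, "tz": 0, "roll": 0}, {"tx": 0.23, "ty": 0.01, "tz": 0, "roll": 0}, {"tx": 0.23, "ty": 0.01, "tz": 0, "roll": 0}])

```text
time: 45.2
tool_pos: [0.4563, -0.1183, 0.1953]
ee_rot: [[0.093, 0.996, -0.005], [0.996, -0.093, 0.003], [0.003, -0.005, -1.0]]
contact_force: [-0.3, -0.0, 0.1]
width: 0.75
grasp_force: 0.0
```

>>> play_rows(series=[{"tx": 0.23, "ty": 0.01, "tz": 0, "roll": 0}, {"tx": 0.23, "ty": 0.01, "tz": 0, "roll": 0}, {"tx": 0.23, "ty": 0.01, "tz": 0, "roll": 0}, {"tx": 0.23, "ty": 0.01, "tz": 0, "roll": 0}, {"tx": 0.23, "ty": 0.01, "tz": 0, "roll": 0}])

```text
time: 45.7
tool_pos: [0.4879, 0.1093, 0.1952]
ee_rot: [[0.093, 0.996, -0.006], [0.996, -0.093, 0.0], [-0.0, -0.006, -1.0]]
contact_force: [0.7, -1.2, 0.2]
width: 0.751
grasp_force: 0.0
```

>>> play_rows(series=[{"tx": 0.061, "ty": 0.003, "tz": 0.02, "roll": 0}, {"tx": 0.061, "ty": 0.003, "tz": 0.06, "roll": 0}, {"tx": 0.061, "ty": 0.003, "tz": 0.06, "roll": 0}, {"tx": 0.061, "ty": 0.003, "tz": 0.06, "roll": 0}, {"tx": 0.061, "ty": 0.003, "tz": 0.06, "roll": 0}])

```text
time: 46.2
tool_pos: [0.4989, 0.1657, 0.1394]
ee_rot: [[0.097, 0.995, 0.001], [0.995, -0.097, -0.0], [-0.0, 0.001, -1.0]]
contact_force: [-0.1, -0.3, 1.1]
width: 0.752
grasp_force: 0.0
```

```bash
python3 -c "
from h import *
plan([(.498,.168,.066,84.5)])"
```

```text
t 46.2 at [0.4989 0.1657 0.1394] 84.45 F [-0.1 -0.3  1.1] w 0.752 g 0.0
(0.498, 0.168, 0.066, 84.5) -> tx 0.0022 ty -0.0011 tz 0.0734 roll -0.05 rows 2
```

>>> play_rows(series=[{"tx": 0.002, "ty": -0.001, "tz": 0.03, "roll": 0}, {"tx": 0.002, "ty": -0.001, "tz": 0.06, "roll": 0}, {"tx": 0.002, "ty": -0.001, "tz": 0.073, "roll": 0}, {"tx": 0.002, "ty": -0.001, "tz": 0.073, "roll": 0}, {"tx": 0.002, "ty": -0.001, "tz": 0.073, "roll": 0}])

```text
time: 46.7
tool_pos: [0.4988, 0.1684, 0.0673]
ee_rot: [[0.097, 0.995, 0.003], [0.995, -0.097, 0.001], [0.001, 0.003, -1.0]]
contact_force: [0.2, -0.0, 0.9]
width: 0.747
grasp_force: 0.0
```

>>> play_rows(series=[{"tx": 0, "ty": 0, "tz": 0, "roll": 0}, {"tx": 0, "ty": 0, "tz": 0, "roll": 0}, {"tx": 0, "ty": 0, "tz": 0, "roll": 0}, {"tx": 0, "ty": 0, "tz": 0, "roll": 0}, {"tx": 0, "ty": 0, "tz": 0, "roll": 0}], hand=0.4, force=20)

```text
time: 47.2
tool_pos: [0.4978, 0.1688, 0.0662]
ee_rot: [[0.095, 0.995, 0.001], [0.995, -0.095, 0.0], [0.0, 0.001, -1.0]]
contact_force: [-0.0, 0.7, 2.6]
width: 0.466
grasp_force: 20.0
```

>>> play_rows(series=[{"tx": 0, "ty": 0, "tz": -0.05, "roll": 0}, {"tx": 0, "ty": 0, "tz": -0.1, "roll": 0}, {"tx": 0, "ty": 0, "tz": -0.134, "roll": 0}, {"tx": 0, "ty": 0, "tz": -0.134, "roll": 0}, {"tx": 0, "ty": 0, "tz": -0.134, "roll": 0}])

```text
time: 47.7
tool_pos: [0.4976, 0.1687, 0.1993]
ee_rot: [[0.095, 0.995, 0.001], [0.995, -0.095, 0.0], [0.0, 0.001, -1.0]]
contact_force: [0.1, 0.6, -1.9]
width: 0.462
grasp_force: 20.0
```

```bash
python3 -c "
from h import *
plan([(.515,-.05,.2,84.5),(.535,-.2,.2,84.5),(.55,-.35,.2,84.5),(.55,-.35,.039,84.5)])"
```

```text
t 47.7 at [0.4976 0.1687 0.1993] 84.52 F [ 0.1  0.6 -1.9] w 0.462 g 20.0
(0.515, -0.05, 0.2, 84.5) -> tx -0.2160 ty 0.0382 tz -0.0007 roll 0.02 rows 5
(0.535, -0.2, 0.2, 84.5) -> tx -0.1474 ty 0.0343 tz -0.0000 roll 0.00 rows 4
(0.55, -0.35, 0.2, 84.5) -> tx -0.1479 ty 0.0293 tz -0.0000 roll 0.00 rows 4
(0.55, -0.35, 0.039, 84.5) -> tx 0.0000 ty 0.0000 tz 0.1610 roll 0.00 rows 4
```

>>> play_rows(series=[{"tx": -0.216, "ty": 0.038, "tz": 0, "roll": 0}, {"tx": -0.216, "ty": 0.038, "tz": 0, "roll": 0}, {"tx": -0.216, "ty": 0.038, "tz": 0, "roll": 0}, {"tx": -0.216, "ty": 0.038, "tz": 0, "roll": 0}, {"tx": -0.216, "ty": 0.038, "tz": 0, "roll": 0}])

```text
time: 48.2
tool_pos: [0.513, -0.0537, 0.1955]
ee_rot: [[0.1, 0.995, -0.007], [0.995, -0.1, -0.0], [-0.001, -0.007, -1.0]]
contact_force: [1.5, -0.2, -1.2]
width: 0.466
grasp_force: 20.0
```

>>> play_rows(series=[{"tx": -0.147, "ty": 0.034, "tz": 0, "roll": 0}, {"tx": -0.147, "ty": 0.034, "tz": 0, "roll": 0}, {"tx": -0.147, "ty": 0.034, "tz": 0, "roll": 0}, {"tx": -0.147, "ty": 0.034, "tz": 0, "roll": 0}])

```text
time: 48.6
tool_pos: [0.5329, -0.2047, 0.1947]
ee_rot: [[0.103, 0.995, -0.007], [0.995, -0.103, 0.001], [-0.0, -0.007, -1.0]]
contact_force: [0.2, 1.1, -2.3]
width: 0.467
grasp_force: 20.0
```

>>> play_rows(series=[{"tx": -0.148, "ty": 0.029, "tz": 0, "roll": 0}, {"tx": -0.148, "ty": 0.029, "tz": 0, "roll": 0}, {"tx": -0.148, "ty": 0.029, "tz": 0, "roll": 0}, {"tx": -0.148, "ty": 0.029, "tz": 0, "roll": 0}])

```text
time: 49.0
tool_pos: [0.5475, -0.354, 0.1938]
ee_rot: [[0.101, 0.995, -0.007], [0.995, -0.101, 0.002], [0.002, -0.007, -1.0]]
contact_force: [0.2, 0.5, -1.6]
width: 0.465
grasp_force: 20.0
```

>>> play_rows(series=[{"tx": 0, "ty": 0, "tz": 0.05, "roll": 0}, {"tx": 0, "ty": 0, "tz": 0.1, "roll": 0}, {"tx": 0, "ty": 0, "tz": 0.11, "roll": 0}, {"tx": 0, "ty": 0, "tz": 0.11, "roll": 0}, {"tx": 0, "ty": 0, "tz": 0.11, "roll": 0}])

```text
time: 49.5
tool_pos: [0.5503, -0.3496, 0.0913]
ee_rot: [[0.095, 0.995, 0.002], [0.995, -0.095, -0.001], [-0.001, 0.002, -1.0]]
contact_force: [-0.2, 0.4, -1.4]
width: 0.462
grasp_force: 20.0
```

```bash
python3 -c "
from h import *
plan([(.55,-.35,.040,84.5)])"
```

```text
t 49.5 at [ 0.5503 -0.3496  0.0913] 84.56 F [-0.2  0.4 -1.4] w 0.462 g 20.0
(0.55, -0.35, 0.04, 84.5) -> tx -0.0005 ty -0.0003 tz 0.0513 roll 0.06 rows 2
```

>>> play_rows(series=[{"tx": 0, "ty": 0, "tz": 0.025, "roll": 0}, {"tx": 0, "ty": 0, "tz": 0.042, "roll": 0}, {"tx": 0, "ty": 0, "tz": 0.0505, "roll": 0}, {"tx": 0, "ty": 0, "tz": 0.0505, "roll": 0}, {"tx": 0, "ty": 0, "tz": 0.0505, "roll": 0}])

```text
time: 50.0
tool_pos: [0.5505, -0.3504, 0.0413]
ee_rot: [[0.095, 0.995, 0.003], [0.995, -0.095, -0.002], [-0.002, 0.003, -1.0]]
contact_force: [0.0, -0.0, -1.2]
width: 0.464
grasp_force: 20.0
```

>>> play_rows(series=[{"tx": 0, "ty": 0, "tz": 0, "roll": 0}, {"tx": 0, "ty": 0, "tz": 0, "roll": 0}, {"tx": 0, "ty": 0, "tz": 0, "roll": 0}, {"tx": 0, "ty": 0, "tz": 0, "roll": 0}], hand=0.75)

```text
time: 50.4
tool_pos: [0.5495, -0.3498, 0.0395]
ee_rot: [[0.096, 0.995, 0.001], [0.995, -0.096, -0.0], [-0.0, 0.001, -1.0]]
contact_force: [-0.6, -0.1, -0.2]
width: 0.745
grasp_force: 0.0
```

>>> play_rows(series=[{"tx": 0, "ty": 0, "tz": -0.04, "roll": 0}, {"tx": 0, "ty": 0, "tz": -0.09, "roll": 0}, {"tx": 0, "ty": 0, "tz": -0.14, "roll": 0}, {"tx": 0, "ty": 0, "tz": -0.16, "roll": 0}, {"tx": 0, "ty": 0, "tz": -0.16, "roll": 0}])

```text
time: 50.9
tool_pos: [0.5511, -0.351, 0.2049]
ee_rot: [[0.095, 0.995, 0.008], [0.995, -0.095, -0.006], [-0.005, 0.009, -1.0]]
contact_force: [0.8, -0.4, 0.3]
width: 0.752
grasp_force: 0.0
```

```bash
python3 -c "
from h import *
cap('scene',.052);cap('top',.078)
plan([(.535,-.15,.2,84.5),(.515,.05,.2,84.5),(.5005,.2222,.14,84.5)])"
```

```text
scene [199.7 122.3] 125 [15 11] [ 0.4288 -0.3488] st [-0.0588 -0.5199]
top [192.7 225.8] 176 [15 15] [0.4994 0.2231] st [-0.0458  0.0562]
t 51.0 at [ 0.5491 -0.3495  0.1982] 84.52 F [-0.2 -0.7 -0.7] w 0.753 g 0.0
(0.535, -0.15, 0.2, 84.5) -> tx 0.1973 ty -0.0331 tz -0.0018 roll 0.02 rows 5
(0.515, 0.05, 0.2, 84.5) -> tx 0.1972 ty -0.0391 tz -0.0000 roll 0.00 rows 5
(0.5005, 0.2222, 0.14, 84.5) -> tx 0.1700 ty -0.0309 tz 0.0600 roll 0.00 rows 4
```

>>> play_rows(series=[{"tx": 0.197, "ty": -0.033, "tz": 0, "roll": 0}, {"tx": 0.197, "ty": -0.033, "tz": 0, "roll": 0}, {"tx": 0.197, "ty": -0.033, "tz": 0, "roll": 0}, {"tx": 0.197, "ty": -0.033, "tz": 0, "roll": 0}, {"tx": 0.197, "ty": -0.033, "tz": 0, "roll": 0}])

```text
time: 51.5
tool_pos: [0.5335, -0.1444, 0.1958]
ee_rot: [[0.089, 0.996, -0.005], [0.996, -0.089, 0.005], [0.004, -0.006, -1.0]]
contact_force: [0.6, -0.3, 0.0]
width: 0.75
grasp_force: 0.0
```

>>> play_rows(series=[{"tx": 0.197, "ty": -0.039, "tz": 0, "roll": 0}, {"tx": 0.197, "ty": -0.039, "tz": 0, "roll": 0}, {"tx": 0.197, "ty": -0.039, "tz": 0, "roll": 0}, {"tx": 0.197, "ty": -0.039, "tz": 0, "roll": 0}, {"tx": 0.197, "ty": -0.039, "tz": 0, "roll": 0}])

```text
time: 52.0
tool_pos: [0.5134, 0.0541, 0.1961]
ee_rot: [[0.088, 0.996, -0.005], [0.996, -0.088, 0.002], [0.002, -0.005, -1.0]]
contact_force: [-0.4, -0.4, 0.1]
width: 0.753
grasp_force: 0.0
```

>>> play_rows(series=[{"tx": 0.17, "ty": -0.031, "tz": 0, "roll": 0}, {"tx": 0.17, "ty": -0.031, "tz": 0, "roll": 0}, {"tx": 0.17, "ty": -0.031, "tz": 0, "roll": 0}, {"tx": 0.17, "ty": -0.031, "tz": 0.03, "roll": 0}, {"tx": 0.17, "ty": -0.031, "tz": 0.06, "roll": 0}])

```text
time: 52.5
tool_pos: [0.5004, 0.2235, 0.1367]
ee_rot: [[0.092, 0.996, -0.001], [0.996, -0.092, 0.0], [-0.0, -0.001, -1.0]]
contact_force: [0.3, -0.3, -0.8]
width: 0.75
grasp_force: 0.0
```

>>> play_rows(series=[{"tx": 0, "ty": 0, "tz": 0, "roll": 0}, {"tx": 0, "ty": 0, "tz": 0, "roll": 0}])

```text
time: 52.7
tool_pos: [0.5001, 0.2202, 0.1371]
ee_rot: [[0.097, 0.995, -0.004], [0.995, -0.097, -0.002], [-0.002, -0.004, -1.0]]
contact_force: [0.4, -0.6, 1.4]
width: 0.748
grasp_force: 0.0
```

```bash
python3 -c "
from h import *
plan([(.5005,.2222,.066,84.5)])
snap('scene','out',(130,90,310,220),4)"
```

```text
t 52.7 at [0.5001 0.2202 0.1371] 84.45 F [ 0.4 -0.6  1.4] w 0.748 g 0.0
(0.5005, 0.2222, 0.066, 84.5) -> tx 0.0020 ty 0.0002 tz 0.0711 roll -0.05 rows 2
```

View pics/out.png

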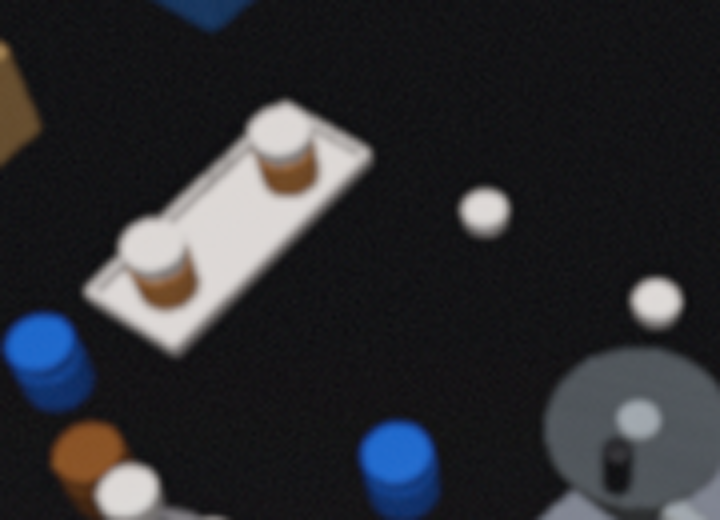

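Both placed jars stand in the white tray, at crop positions (285,150) and (160,260), with the middle slot free between them. Now the last jar.

>>> play_rows(series=[{"tx": 0.002, "ty": 0, "tz": 0.03, "roll": 0}, {"tx": 0.002, "ty": 0, "tz": 0.06, "roll": 0}, {"tx": 0.002, "ty": 0, "tz": 0.071, "roll": 0}, {"tx": 0.002, "ty": 0, "tz": 0.071, "roll": 0}, {"tx": 0.002, "ty": 0, "tz": 0.071, "roll": 0}])

```text
time: 53.25
tool_pos: [0.5022, 0.2235, 0.0699]
ee_rot: [[0.096, 0.995, 0.003], [0.995, -0.096, 0.001], [0.001, 0.003, -1.0]]
contact_force: [0.7, -0.9, 0.6]
width: 0.751
grasp_force: 0.0
```

>>> play_rows(series=[{"tx": 0, "ty": 0, "tz": 0, "roll": 0}, {"tx": 0, "ty": 0, "tz": 0, "roll": 0}, {"tx": 0, "ty": 0, "tz": 0, "roll": 0}, {"tx": 0, "ty": 0, "tz": 0, "roll": 0}, {"tx": 0, "ty": 0, "tz": 0, "roll": 0}], hand=0.4, force=20)

```text
time: 53.75
tool_pos: [0.501, 0.2238, 0.0687]
ee_rot: [[0.095, 0.995, 0.001], [0.995, -0.095, 0.0], [0.0, 0.001, -1.0]]
contact_force: [-1.2, 0.5, 3.3]
width: 0.463
grasp_force: 20.0
```

>>> play_rows(series=[{"tx": 0, "ty": 0, "tz": -0.05, "roll": 0}, {"tx": 0, "ty": 0, "tz": -0.1, "roll": 0}, {"tx": 0, "ty": 0, "tz": -0.134, "roll": 0}, {"tx": 0, "ty": 0, "tz": -0.134, "roll": 0}, {"tx": 0, "ty": 0, "tz": -0.134, "roll": 0}])

```text
time: 54.25
tool_pos: [0.5009, 0.2236, 0.2019]
ee_rot: [[0.095, 0.995, 0.001], [0.995, -0.095, 0.0], [0.0, 0.001, -1.0]]
contact_force: [-0.9, 0.0, -1.6]
width: 0.464
grasp_force: 20.0
```

```bash
python3 -c "
from h import *
plan([(.495,.0,.2,84.5),(.49,-.15,.2,124.5),(.488,-.35,.2,129.5),(.488,-.35,.09,129.5)])"
```

```text
t 54.25 at [0.5009 0.2236 0.2019] 84.52 F [-0.9  0.  -1.6] w 0.464 g 20.0
(0.495, 0.0, 0.2, 84.5) -> tx -0.2232 ty 0.0155 tz 0.0019 roll 0.02 rows 5
(0.49, -0.15, 0.2, 124.5) -> tx -0.1498 ty 0.0094 tz -0.0000 roll -40.00 rows 5
(0.488, -0.35, 0.2, 129.5) -> tx -0.1637 ty -0.1149 tz -0.0000 roll -5.00 rows 5
(0.488, -0.35, 0.09, 129.5) -> tx 0.0000 ty 0.0000 tz 0.1100 roll 0.00 rows 3
```

>>> play_rows(series=[{"tx": -0.223, "ty": 0.0155, "tz": 0, "roll": 0}, {"tx": -0.223, "ty": 0.0155, "tz": 0, "roll": 0}, {"tx": -0.223, "ty": 0.0155, "tz": 0, "roll": 0}, {"tx": -0.223, "ty": 0.0155, "tz": 0, "roll": 0}, {"tx": -0.223, "ty": 0.0155, "tz": 0, "roll": 0}])

```text
time: 54.75
tool_pos: [0.4929, -0.0032, 0.1983]
ee_rot: [[0.099, 0.995, -0.006], [0.995, -0.099, -0.001], [-0.001, -0.006, -1.0]]
contact_force: [-0.1, 0.9, -1.9]
width: 0.466
grasp_force: 20.0
```

>>> play_rows(series=[{"tx": -0.15, "ty": 0.0094, "tz": 0, "roll": -40}, {"tx": -0.15, "ty": 0.0094, "tz": 0, "roll": -40}, {"tx": -0.15, "ty": 0.0094, "tz": 0, "roll": -40}, {"tx": -0.15, "ty": 0.0094, "tz": 0, "roll": -40}, {"tx": -0.15, "ty": 0.0094, "tz": 0, "roll": -40}])

```text
time: 55.25
tool_pos: [0.488, -0.1524, 0.1978]
ee_rot: [[-0.568, 0.823, -0.007], [0.823, 0.568, 0.002], [0.005, -0.004, -1.0]]
contact_force: [-0.9, 0.6, -1.8]
width: 0.465
grasp_force: 20.0
```

>>> play_rows(series=[{"tx": -0.1637, "ty": -0.115, "tz": 0, "roll": -5}, {"tx": -0.1637, "ty": -0.115, "tz": 0, "roll": -5}, {"tx": -0.1637, "ty": -0.115, "tz": 0, "roll": -5}, {"tx": -0.1637, "ty": -0.115, "tz": 0, "roll": -5}, {"tx": -0.1637, "ty": -0.115, "tz": 0, "roll": -5}])

```text
time: 55.75
tool_pos: [0.4854, -0.3549, 0.1963]
ee_rot: [[-0.631, 0.776, -0.007], [0.776, 0.631, 0.003], [0.006, -0.004, -1.0]]
contact_force: [0.5, 0.9, -2.0]
width: 0.468
grasp_force: 20.0
```

>>> play_rows(series=[{"tx": 0, "ty": 0, "tz": 0.04, "roll": 0}, {"tx": 0, "ty": 0, "tz": 0.07, "roll": 0}, {"tx": 0, "ty": 0, "tz": 0.07, "roll": 0}, {"tx": 0, "ty": 0, "tz": 0.07, "roll": 0}])

```text
time: 56.15
tool_pos: [0.4871, -0.3488, 0.1297]
ee_rot: [[-0.637, 0.771, -0.004], [0.771, 0.637, 0.003], [0.005, -0.001, -1.0]]
contact_force: [-0.1, -0.8, -0.8]
width: 0.465
grasp_force: 20.0
```

```bash
python3 -c "
from h import *
plan([(.488,-.35,.044,129.5)])"
```

```text
t 56.15 at [ 0.4871 -0.3488  0.1297] 129.54 F [-0.1 -0.8 -0.8] w 0.465 g 20.0
(0.488, -0.35, 0.044, 129.5) -> tx -0.0015 ty -0.0001 tz 0.0857 roll 0.04 rows 2
```

>>> play_rows(series=[{"tx": -0.0015, "ty": 0, "tz": 0.03, "roll": 0}, {"tx": -0.0015, "ty": 0, "tz": 0.06, "roll": 0}, {"tx": -0.0015, "ty": 0, "tz": 0.08, "roll": 0}, {"tx": -0.0015, "ty": 0, "tz": 0.085, "roll": 0}, {"tx": -0.0015, "ty": 0, "tz": 0.085, "roll": 0}])

```text
time: 56.65
tool_pos: [0.4894, -0.3513, 0.0478]
ee_rot: [[-0.637, 0.771, 0.001], [0.771, 0.637, -0.0], [-0.001, 0.0, -1.0]]
contact_force: [-0.2, -0.1, -0.5]
width: 0.463
grasp_force: 20.0
```

>>> play_rows(series=[{"tx": 0, "ty": 0, "tz": 0, "roll": 0}, {"tx": 0, "ty": 0, "tz": 0, "roll": 0}, {"tx": 0, "ty": 0, "tz": 0, "roll": 0}])

```text
time: 56.95
tool_pos: [0.4898, -0.3519, 0.0487]
ee_rot: [[-0.636, 0.771, 0.002], [0.771, 0.636, -0.002], [-0.003, 0.001, -1.0]]
contact_force: [-0.6, -0.6, -0.9]
width: 0.464
grasp_force: 20.0
```

>>> play_rows(series=[{"tx": 0, "ty": 0, "tz": 0, "roll": 0}, {"tx": 0, "ty": 0, "tz": 0, "roll": 0}, {"tx": 0, "ty": 0, "tz": 0, "roll": 0}, {"tx": 0, "ty": 0, "tz": 0, "roll": 0}], hand=0.59)

```text
time: 57.35
tool_pos: [0.489, -0.3514, 0.0471]
ee_rot: [[-0.636, 0.771, 0.0], [0.771, 0.636, -0.0], [-0.0, 0.0, -1.0]]
contact_force: [-0.5, -0.4, -0.9]
width: 0.587
grasp_force: 0.0
```

>>> play_rows(series=[{"tx": 0, "ty": 0, "tz": -0.03, "roll": 0}, {"tx": 0, "ty": 0, "tz": -0.07, "roll": 0}, {"tx": 0, "ty": 0, "tz": -0.12, "roll": 0}, {"tx": 0, "ty": 0, "tz": -0.16, "roll": 0}, {"tx": 0, "ty": 0, "tz": -0.16, "roll": 0}])

```text
time: 57.85
tool_pos: [0.4915, -0.3535, 0.2157]
ee_rot: [[-0.636, 0.771, 0.011], [0.771, 0.636, -0.01], [-0.015, 0.003, -1.0]]
contact_force: [0.3, -0.4, 0.6]
width: 0.589
grasp_force: 0.0
```

>>> play_rows(series=[{"tx": 0.2, "ty": -0.08, "tz": 0, "roll": 0}, {"tx": 0.2, "ty": -0.08, "tz": 0, "roll": 0}, {"tx": 0.2, "ty": -0.08, "tz": 0, "roll": 0}, {"tx": 0.2, "ty": -0.08, "tz": 0, "roll": 0}, {"tx": 0.2, "ty": -0.08, "tz": 0, "roll": 0}])

```text
time: 58.35
tool_pos: [0.2968, -0.2455, 0.2057]
ee_rot: [[-0.636, 0.772, -0.002], [0.772, 0.636, 0.001], [0.002, -0.0, -1.0]]
contact_force: [0.1, -0.1, -0.2]
width: 0.592
grasp_force: 0.0
```

>>> play_rows(series=[{"tx": 0, "ty": 0, "tz": 0, "roll": 0}, {"tx": 0, "ty": 0, "tz": 0, "roll": 0}, {"tx": 0, "ty": 0, "tz": 0, "roll": 0}])

```text
time: 58.65
tool_pos: [0.3006, -0.2483, 0.2066]
ee_rot: [[-0.637, 0.771, -0.0], [0.771, 0.637, 0.001], [0.001, 0.0, -1.0]]
contact_force: [-0.1, 0.4, 0.3]
width: 0.592
grasp_force: 0.0
```

```bash
python3 -c "
from h import *
plan([])
snap('scene','end');cap('top',.052)
for n in('top','scene'):
    xs,g=marks(n,S,R,.097);print(n,*[f'{int(round(x*1000))}:{k}' for x,k in zip(xs,g) if -.06<x<-.028])
"
```

```text
t 58.65 at [ 0.3006 -0.2483  0.2066] 129.54 F [-0.1  0.4  0.3] w 0.592 g 0.0
top -60:234 -58:243 -56:244 -54:244 -52:238 -50:220 -48:205 -46:179 -44:130 -42:190 -40:231 -38:244 -36:233 -34:232 -32:245 -30:240
scene -60:208 -58:207 -56:207 -54:208 -52:207 -50:203 -48:191 -46:174 -44:162 -42:174 -40:189 -38:198 -36:201 -34:202 -32:204 -30:204
```

View pics/end.png

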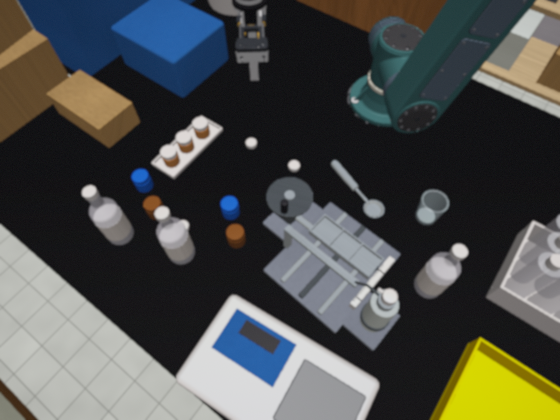

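All three jars stand in the white tray at (170,155), (185,141) and (201,127). The pointer is on the loading mark, the cap is up, and the left bottle is standing at (437,275). Handing in.

```bash
python3 -c "
from cell import *
print(finish_job())"
```

```text
the job is handed in; nothing more can be done
None
```

I handed the job in at about 59 s with all three jars standing in the white tray, the pointer on the loading mark, the cap back up after being pressed fully at the dusting mark, and the left bottle still standing; the hand-in returned no verdict.

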